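# Press the buttons home and put the pusher away

## Task

First put every loose button lying on the table flat into the white mould, one to a well. Then lay the red-handled pusher in the sloped wooden rest, handle end up, let go of it and take it afresh so that it can be held upright, and push every button fully home with its steel tip (the fingers must not do the pushing). Finally stand the pusher, handle up, in the white pot, leaving the other things on the table where they are.

Things in the scene. Friction and masses are not known exactly. Their poses are not given: they have to be found in the camera images.
- mould: fixed white block, 64 x 200 x 44 mm (x, y, z), four round wells in a row along its y axis; origin at the centre of its underside. Wells: 30 mm wide, 2 mm chamfer, grey floor plate 14 mm below the top face. A plate bears a button's weight, gives under a push of about 6 N, slides 8 mm down to a hard stop and stays there: a button is then fully home. Any well may take any button
- well0 (a point): centre of the mouth of well 0, on the mould's top face, 44 mm above the table (wells are 48 mm apart)
- well1 (a point): centre of the mouth of well 1, on the mould's top face, 44 mm above the table (wells are 48 mm apart)
- well2 (a point): centre of the mouth of well 2, on the mould's top face, 44 mm above the table (wells are 48 mm apart)
- well3 (a point): centre of the mouth of well 3, on the mould's top face, 44 mm above the table (wells are 48 mm apart)
- rest: fixed wooden rest, base 130 x 80 mm; origin at the centre of its underside. A trough rises at 45 degrees towards the rest's +x from a stop plate that reaches 5 mm above the axis. Its floor, 9 mm under the pusher's axis, ends 86 mm up the slope from rest_foot; all is open beyond, so fingers can pass beside the handle there. Side walls reach 9 mm above that axis, 22 mm apart at the floor, flaring to 32 mm
- rest_foot (a point): where the centre of the pusher's steel tip lies when it sits in the trough against the stop plate (45 mm behind the rest's origin along its -x, 32 mm above the table)
- rest_mid (a point): where the pusher's origin lies when it sits fully in the trough (8 mm along the rest's +x from its origin, 85 mm above the table)
- pusher: loose hand tool, 150 mm long, 120 g: square red handle 18 x 18 x 95 mm, then a round steel shank 12 mm thick and 55 mm long with a domed tip. Origin on its axis, half way along (75 mm from either end); x axis points from the steel tip to the handle's end. It lies flat on the table at the start, its axis 9 mm up. Its centre of mass is about at the origin
- pusher_tip (a point): end of the domed steel tip, on the axis, 75 mm from the pusher's origin along its -x
- button0: orange, yellow-centred button, a plain disc 24 mm across and 12 mm thick, 15 g, origin at its centre, z along its axis; lies flat on the table at the start (origin 6 mm up). Three or all four of the four buttons are there in any one run
- button1: yellow, black-centred button, a plain disc 24 mm across and 12 mm thick, 15 g, origin at its centre, z along its axis; lies flat on the table at the start (origin 6 mm up). Three or all four of the four buttons are there in any one run
- button2: red, white-centred button, a plain disc 24 mm across and 12 mm thick, 15 g, origin at its centre, z along its axis; lies flat on the table at the start (origin 6 mm up). Three or all four of the four buttons are there in any one run
- button3: green, orange-centred button, a plain disc 24 mm across and 12 mm thick, 15 g, origin at its centre, z along its axis; lies flat on the table at the start (origin 6 mm up). Three or all four of the four buttons are there in any one run
- pot: loose white pottery pot with a blue band, 64 mm outside, 54 to 56 mm inside, 85 mm tall, floor 6 mm thick, 450 g; origin at the centre of its underside
- gold_spool: bystander: loose spool with gold thread, 50 mm wide, 45 mm tall; origin at its underside
- ribbon_spool: bystander: loose spool with red ribbon, 80 mm wide, 22 mm tall; origin at its underside
- thread_spool: bystander: loose spool with blue thread, 36 mm wide, 40 mm tall; origin at its underside
- glue_jar: bystander: loose glass jar with white cap, 52 mm wide, 55 mm tall; origin at its underside
- bottle: bystander: loose clear bottle with orange cap, 70 mm wide, 200 mm tall; origin at its underside
Not all that is in view belongs to the job. Leave any pink look-alike of the rest alone.

How it is judged:
On the way, in this order (a step that is already met when the one before it is completed fails the run):
1. every button lies in a well of the mould, let go ((horizontal distance between button0 and well0 below 0.006 m or horizontal distance between button0 and well1 below 0.006 m or horizontal distance between button0 and well2 below 0.006 m or horizontal distance between button0 and well3 below 0.006 m) and z of each of button0, button1, button2, button3 in the frame of mould below 0.039 m and contact force between the fingers and button0 below 0.1 N and (horizontal distance between button1 and well0 below 0.006 m or horizontal distance between button1 and well1 below 0.006 m or horizontal distance between button1 and well2 below 0.006 m or horizontal distance between button1 and well3 below 0.006 m) and contact force between the fingers and button1 below 0.1 N and (horizontal distance between button2 and well0 below 0.006 m or horizontal distance between button2 and well1 below 0.006 m or horizontal distance between button2 and well2 below 0.006 m or horizontal distance between button2 and well3 below 0.006 m) and contact force between the fingers and button2 below 0.1 N and (horizontal distance between button3 and well0 below 0.006 m or horizontal distance between button3 and well1 below 0.006 m or horizontal distance between button3 and well2 below 0.006 m or horizontal distance between button3 and well3 below 0.006 m) and contact force between the fingers and button3 below 0.1 N), for 0.2 s.
2. the pusher lies in the sloped rest, handle up, let go (distance between pusher and rest_mid below 0.018 m and distance between pusher_tip and rest_foot below 0.02 m and contact force between the fingers and pusher below 0.1 N and linear speed of pusher below 0.03 m/s), for 0.2 s.
3. every button has been pushed fully home ((horizontal distance between button0 and well0 below 0.006 m or horizontal distance between button0 and well1 below 0.006 m or horizontal distance between button0 and well2 below 0.006 m or horizontal distance between button0 and well3 below 0.006 m) and z of button0 in the frame of mould between 0.024 and 0.03 m and (horizontal distance between button1 and well0 below 0.006 m or horizontal distance between button1 and well1 below 0.006 m or horizontal distance between button1 and well2 below 0.006 m or horizontal distance between button1 and well3 below 0.006 m) and z of button1 in the frame of mould between 0.024 and 0.03 m and (horizontal distance between button2 and well0 below 0.006 m or horizontal distance between button2 and well1 below 0.006 m or horizontal distance between button2 and well2 below 0.006 m or horizontal distance between button2 and well3 below 0.006 m) and z of button2 in the frame of mould between 0.024 and 0.03 m and (horizontal distance between button3 and well0 below 0.006 m or horizontal distance between button3 and well1 below 0.006 m or horizontal distance between button3 and well2 below 0.006 m or horizontal distance between button3 and well3 below 0.006 m) and z of button3 in the frame of mould between 0.024 and 0.03 m), for 0.2 s.
At the end, for the whole second after the job is handed in: Every button present lies in a well (centre within 6 mm of the well's axis) and is pushed down at least 6 of the 8 mm; the pusher stands handle up in the upright pot, tip at the pot's floor (within 30 mm), leaning less than 0.6 rad, at rest and released (all of step 3 and horizontal distance between pusher_tip and pot below 0.03 m and z of pusher_tip in the frame of pot between 0 and 0.03 m and angle between pusher's own x axis and vertical below 0.6 rad and angle between pot's own z axis and vertical below 0.1 rad and linear speed of pusher below 0.03 m/s and contact force between the fingers and pusher below 0.1 N); the robot touches nothing.
It fails at once if a bystander (spool, jar or bottle) is shifted more than 40 mm (distance of any of gold_spool, ribbon_spool, thread_spool, glue_jar, bottle from where it was at the start of the episode above 0.04 m).
It fails at once if a button in a well is pushed down by the fingers (((horizontal distance between button0 and well0 below 0.006 m or horizontal distance between button0 and well1 below 0.006 m or horizontal distance between button0 and well2 below 0.006 m or horizontal distance between button0 and well3 below 0.006 m) and z of button0 in the frame of mould between 0.02 and 0.034 m and contact force between the fingers and button0 above 1 N) or ((horizontal distance between button1 and well0 below 0.006 m or horizontal distance between button1 and well1 below 0.006 m or horizontal distance between button1 and well2 below 0.006 m or horizontal distance between button1 and well3 below 0.006 m) and z of button1 in the frame of mould between 0.02 and 0.034 m and contact force between the fingers and button1 above 1 N) or ((horizontal distance between button2 and well0 below 0.006 m or horizontal distance between button2 and well1 below 0.006 m or horizontal distance between button2 and well2 below 0.006 m or horizontal distance between button2 and well3 below 0.006 m) and z of button2 in the frame of mould between 0.02 and 0.034 m and contact force between the fingers and button2 above 1 N) or ((horizontal distance between button3 and well0 below 0.006 m or horizontal distance between button3 and well1 below 0.006 m or horizontal distance between button3 and well2 below 0.006 m or horizontal distance between button3 and well3 below 0.006 m) and z of button3 in the frame of mould between 0.02 and 0.034 m and contact force between the fingers and button3 above 1 N)).
Of button0, button1, button2, button3 only 3 to 4 are there at a start; the rules pass over those that are not, and their reading is None.
At some moment in a run one of button0, button1, button2, button3, pusher may be knocked a few centimetres aside while the robot is not near it.
It also fails if it takes over 208 s, if anything falls off the work surface, if the arm or the gripper's body presses on something with over 40 N, if the wrist force passes 120 N, or if a joint passes its speed limit or range.

## Robot

A 7-joint arm with a two-finger parallel gripper is mounted at the origin on the work surface. World frame = base frame: x ahead of the robot, y to its left, z up, the work surface at z = 0. Lengths are in m, angles in rad, forces in N, time in s.
With the tool pointing down it reaches from about 0.4 to 0.85 m from the base axis. Payload 10.4 kg.
Tool frame: the origin (TCP) lies at the very end of the fingers, on their centre line; the grasp point (between the pads) lies 19 mm behind it; z points along the fingers, y is the line along which they close (so a half turn about z gives the same grasp; the last joint's range is limited). The gripper opens to 87 mm and grips with 3 to 60 N. Pads are 19 mm wide; open, the fingers measure 117 mm over their backs; the gripper's body (75 mm by 190 mm) begins 51 mm behind the grasp point.
Start: joints at [-1.15, 0.332, -0.065, 1.46, 0.022, 1.35, -0.088], TCP at [0.268, 0.564, 0.223] pointing down, gripper open.
Joint ranges: [-2.6, 2.6], [-0.5, 2.12], [-1.47, 1.34], [0.16, 2.42], [-1.27, 4.41], [0.06, 2.06], [-2.6, 2.6]. Speed limits (rad/s): [2.22, 2.22, 2.79, 2.79, 3.14, 3.14, 3.14].

## Interface

Orientations are given as a unit quaternion [x, y, z, w].
In Python, from bench import * gives the robot as it stands.
- The arm moves only by the tool step_arm, never from a script. Its arguments are lists of equal length, an entry for each row: "delta_pos": the shift along the world's x, y, z in units of 25 mm (1.0 is 25 mm), a list of three; "turn": the turn about the world's z in units of 0.12 rad (1.0 is 0.12 rad). In form: {"delta_pos": [[tx, ty, tz], ...], "turn": [turn, ...]}. A call has 1 to 12 rows; each row shifts and turns the commanded pose from where the row before left it; what a row does not reach is not made up. A row lasts 1/10 s, in which the tool goes at most 50 mm and 8.59 degrees, less where a joint would pass 70% of its speed; a pose out of reach is approached as far as the arm can. A call with a number of a shift or a turn outside -1 to 1 is refused whole. A call with a gripper value outside its range is refused whole. "grip" is the closure, from 0 (fully open) to 1 (shut), set as the call begins (left out, the last holds). The fingers move at their own pace and stop on an object; "newtons" is the grip in N (left out, the last holds). Time passes only in rows, so rows that do not move let the fingers close. It gives the time, the measured TCP pose, the force, the opening and the grip force at its end, in the units of the state.
- read_state(): the state, without advancing time (a new reading comes with each control period).
- camera(name): name is "side" or "top" or "wrist"; returns a dict with "image" (480x640x3 uint8, red, green, blue), "z_map" (480x640 float32, m along the optical axis (not along the pixel's ray), 0 where there is no reading), "mtx" (3x3 intrinsics, pixels), "dist" ([k1, k2, p1, p2, k3] as OpenCV has them; the pictures are not rectified), "view" (4x4, takes a point from world to camera coordinates). Camera axes: x right, y up, looking along -z (the intrinsics and any distortion apply to the point x, -y, -z); pixel columns grow to the right and rows downward; lengths in m; the calibration is good to about 2 mm. A picture is of the moment at which its call begins.
- close_job(): hands the job in; it is judged then, once.
The state is a dict: "time": time; "joint_positions": joint angles; "joint_vel": joint speeds; "joint_torque": joint torques, N m; "ee_pos": TCP position; "eef_rot": TCP orientation; "ft_force": force on the tool from outside, world axes, zero at the start; "torque": the same for the moment, N m; "width": finger opening in m; "grip_force": force on a finger pad.
Only numpy, scipy, OpenCV 4.12 (cv2) and the standard library are available. Lean on these libraries where they do the work, as an engineer would, in place of code of your own. Each camera call takes 0.05 s, during which the arm holds its last target. There are 200 camera calls.

## Working session

There is one attempt and no reset: what is moved stays moved. The work goes in short steps, Python scripts to look and compute and a tool call to move; the robot and the scene stay as the last step left them, time stands still between calls to the robot, and variables do not carry over. Pictures are saved under pics/ and viewed, at most 14 in all, crops included, and the job is handed in when it is done.

Besides the shell and the picture viewer there is one more tool, called after "Request:" in YAML: its name, and indented under it one key for each argument. step_arm: Moves the arm, as the interface text tells. Shifts and turns lie within -1 to 1; 1 stands for 25 mm of shift or 0.12 rad of turn. Its arguments: {"type":"object","properties":{"delta_pos":{"type":"array"},"turn":{"type":"array"},"grip":{"type":"number"},"newtons":{"type":"number"}},"required":["delta_pos","turn"]}

```bash
mkdir -p pics; ls; cat > h.py <<'E'
from bench import *
import numpy as np, cv2
def snap(name, fn=None):
    c=camera(name)
    if fn: cv2.imwrite('pics/'+fn, cv2.cvtColor(c['image'],cv2.COLOR_RGB2BGR))
    return c
def cloud(c):
    # world xyz per pixel
    h,w=c['z_map'].shape
    u,v=np.meshgrid(np.arange(w),np.arange(h))
    p=cv2.undistortPoints(np.stack([u,v],-1).reshape(-1,1,2).astype(np.float64),c['mtx'],np.array(c['dist'])).reshape(h,w,2)
    z=c['z_map'].astype(float)
    P=np.stack([p[...,0]*z,-p[...,1]*z,-z,np.ones_like(z)],-1)
    W=P@np.linalg.inv(c['view']).T
    W=W[...,:3]; W[z==0]=np.nan
    return W
E
python3 - <<'E'
from h import *
np.set_printoptions(precision=4,suppress=True)
for n in ['top','side']:
    c=snap(n,n+'1.png'); np.savez(n+'1.npz',**c); print(n,np.linalg.inv(c['view'])[:3,3])
print(read_state())
E
```

```text
pics
top [ 0.3673 -0.0889  1.1683]
side [ 0.1851 -0.9063  0.8041]
{'time': 0.1, 'joint_positions': array([-1.1496,  0.3328, -0.0647,  1.4609,  0.0216,  1.3499, -0.0885]), 'joint_vel': array([-0.0009, -0.0021,  0.0017, -0.0012,  0.0001,  0.0002, -0.0012]), 'joint_torque': array([  0.0012, -62.4538,   0.0248, -39.0711,  -0.0614,   0.0366,
         0.0001]), 'ee_pos': array([0.2682, 0.5641, 0.2218]), 'eef_rot': array([ 0.2201,  0.9755, -0.0006, -0.0001]), 'ft_force': array([-0.6053, -0.2058, -0.3537]), 'torque': array([0.0516, 0.0477, 0.024 ]), 'grip_force': 0.0, 'width': 0.08691867720109588}
```

View pics/top1.png

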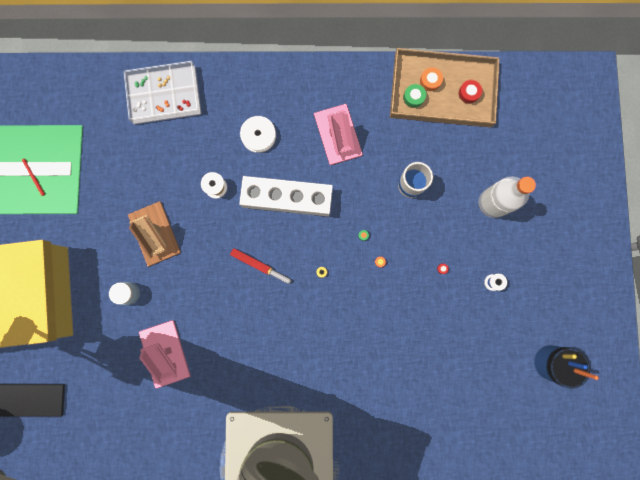

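View pics/side1.png

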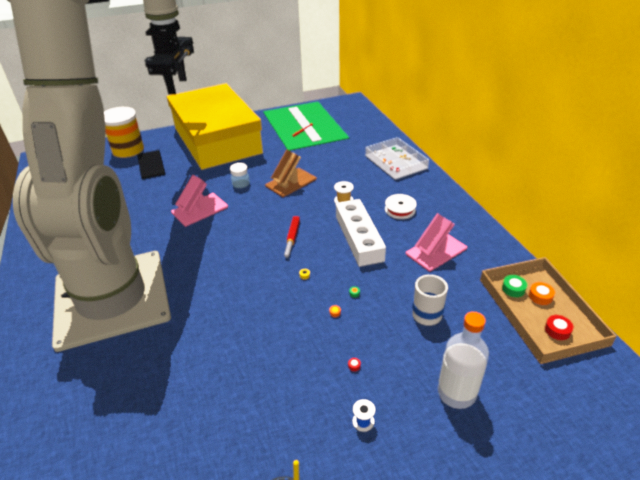

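Top view: loose buttons are green (364,235), orange (380,262), yellow (322,272) and red (443,269). The pusher runs from handle (232,252) to tip (290,281). The mould is at (286,196), the wooden rest at (154,235) and the pot at (416,180). The big buttons in the tray are decoys.

```bash
cat >> h.py <<'E'
np.set_printoptions(precision=4,suppress=True)
def objs(c,boxes):
    W=cloud(c); hsv=cv2.cvtColor(c['image'],cv2.COLOR_RGB2HSV); out={}
    blue=(hsv[...,0]>100)&(hsv[...,0]<125)&(hsv[...,1]>90)
    for k,(u0,v0,u1,v1,zl,zh) in boxes.items():
        m=np.zeros(blue.shape,bool); m[v0:v1,u0:u1]=True
        m&=(W[...,2]>zl)&(W[...,2]<zh)
        if zl<0.01: m&=~blue
        P=W[m]
        if len(P)<4: print(k,'none');continue
        r=cv2.minAreaRect((P[:,:2]*1000).astype(np.float32))
        print(k,len(P),'mean',P.mean(0),'rect c',np.array(r[0])/1000,'size',np.array(r[1]),'ang',r[2],'zmax',P[:,2].max())
        out[k]=P
    return out
E
python3 - <<'E'
from h import *
c=dict(np.load('top1.npz'))
o=objs(c,dict(green=(355,226,373,244,.006,.02),orange=(371,253,390,271,.006,.02),yellow=(313,263,331,281,.006,.02),red=(434,260,452,278,.006,.02),
 pusher=(225,242,297,290,.004,.03),mould=(230,165,340,225,.038,.05),pot=(390,155,440,205,.075,.095),rest=(120,195,185,272,.004,.2),resthi=(120,195,185,272,.06,.2)))
P=o['pusher'];e=np.linalg.svd(P[:,:2]-P[:,:2].mean(0),full_matrices=False)[2][0];s=(P[:,:2]-P[:,:2].mean(0))@e;print('axis',e,P[s.argmin()],P[s.argmax()])
P=o['rest']
# plane z heights
for z0 in np.arange(0,.15,.015):
    q=P[(P[:,2]>z0)&(P[:,2]<=z0+.015)]
    if len(q): print(z0,len(q),q.mean(0))
W=cloud(c); m=c['image'][165:225,230:340].astype(int)
W2=W[165:225,230:340]; sel=(W2[...,2]<.036)&(W2[...,2]>.02)
n,l,st,ce=cv2.connectedComponentsWithStats(sel.astype(np.uint8))
for i in range(1,n):
    if st[i,4]>15: print('well',st[i,4],W2[l==i].mean(0))
E
```

```text
green 89 mean [ 0.506  -0.1889  0.013 ] rect c [ 0.5058 -0.1889] size [22.9643 23.0565] ang 15.920127868652344 zmax 0.01720616372974093
orange 89 mean [ 0.4453 -0.2258  0.0131] rect c [ 0.4452 -0.226 ] size [20.4823 22.9225] ang 2.8140640258789062 zmax 0.017940073214935515
yellow 85 mean [ 0.4228 -0.0942  0.0129] rect c [ 0.4229 -0.0945] size [20.2997 20.1909] ang 0.017167778685688972 zmax 0.01788332650987723
red 91 mean [ 0.4297 -0.3661  0.0127] rect c [ 0.4295 -0.3666] size [20.4025 23.6429] ang 1.4609566926956177 zmax 0.01888364456733771
pusher 484 mean [0.4375 0.0474 0.0173] rect c [0.4344 0.0414] size [151.3112  21.745 ] ang 62.85420227050781 zmax 0.025961744756975325
mould 2038 mean [ 0.5921 -0.0145  0.0448] rect c [ 0.5924 -0.0147] size [199.8768  64.7209] ang 83.96752166748047 zmax 0.049969449370457664
pot 228 mean [ 0.6239 -0.3011  0.0843] rect c [ 0.6237 -0.3004] size [62.7596 61.7676] ang 40.48221969604492 zmax 0.09236586099991606
rest 2036 mean [0.5073 0.2803 0.0317] rect c [0.5102 0.2885] size [132.9356  87.0399] ang 23.248592376708984 zmax 0.10305960362163402
resthi 447 mean [0.513  0.2909 0.0778] rect c [0.508  0.2872] size [58.6716 43.708 ] ang 24.45187759399414 zmax 0.10305960362163402
axis [-0.4592 -0.8883] [0.4644 0.1111 0.0154] [ 0.3998 -0.0258  0.0042]
0.0 1101 [0.5145 0.2777 0.0087]
0.015 64 [0.4889 0.2706 0.0252]
0.03 226 [0.479  0.2741 0.0367]
0.045 198 [0.4927 0.2808 0.0526]
0.06 188 [0.5047 0.2869 0.0677]
0.075 204 [0.5194 0.2941 0.0824]
0.09 55 [0.5173 0.2927 0.0952]
well 122 [0.6022 0.0579 0.0302]
well 123 [0.5969 0.01   0.0303]
well 123 [ 0.5916 -0.0376  0.031 ]
well 124 [ 0.5867 -0.0862  0.0308]
well 55 [0.565  0.0283 0.028 ]
well 44 [ 0.555  -0.0682  0.0277]
```

Request:
step_arm:
  delta_pos:
    - [0.6, -1, 0]
    - [0.6, -1, 0]
    - [0.6, -1, 0]
    - [0.6, -1, 0]
    - [0.5, -1, 0]
    - [0.4, -1, 0]
    - [0.4, -1, 0]
    - [0.4, -1, 0]
    - [0.4, -1, 0]
    - [0.4, -1, 0]
    - [0.3, -1, 0]
    - [0.2, -1, 0]
  turn: [-0.4, -0.4, -0.4, -0.4, -0.4, -0.4, -0.4, -0.4, -0.4, -0.4, -0.4, -0.4]
  grip: 0.3

```text
time: 1.3
ee_pos: [0.404, 0.2624, 0.2225]
eef_rot: [0.49, 0.872, 0.0, 0.0]
ft_force: [-0.0, 0.2, -0.3]
width: 0.0609
grip_force: 0.0
```

Request:
step_arm:
  delta_pos:
    - [0.2, -1, 0]
    - [0.2, -1, 0]
    - [0.2, -1, 0]
    - [0.1, -1, 0]
    - [0.1, -1, 0]
    - [0.1, -1, 0]
    - [0.1, -1, 0]
    - [0.1, -1, 0]
    - [0.1, -1, 0]
    - [0.0, -1, 0]
    - [0.0, -1, -0.8]
    - [0.0, -1, -0.8]
  turn: [-0.4, -0.4, -0.4, -0.4, -0.4, -0.4, -0.4, -0.4, -0.4, -0.4, -0.4, -0.4]

```text
time: 2.5
ee_pos: [0.4336, -0.0375, 0.1825]
eef_rot: [0.717, 0.697, 0.001, 0.0]
ft_force: [0.9, 0.8, -1.1]
width: 0.0607
grip_force: 0.0
```

Request:
step_arm:
  delta_pos:
    - [-0.4, -1, -0.5]
    - [0, -1, -0.5]
    - [0, 0, 0]
  turn: [0, 0, 0]
  grip: 0.5

```text
time: 2.8
ee_pos: [0.4219, -0.0894, 0.1563]
eef_rot: [0.718, 0.696, -0.001, -0.0]
ft_force: [1.3, 1.1, -0.3]
width: 0.0465
grip_force: 0.0
```

```bash
python3 - <<'E'
from h import *
print(read_state()['ee_pos'])
c=snap('wrist','w1.png'); np.savez('w1.npz',**c); print(np.linalg.inv(c['view'])); 
E
```

```text
[ 0.4219 -0.0894  0.1563]
[[ 0.9995  0.0284  0.0107  0.4244]
 [-0.0303  0.9595  0.2801 -0.0129]
 [-0.0023 -0.2803  0.9599  0.3183]
 [ 0.      0.      0.      1.    ]]
```

View pics/w1.png

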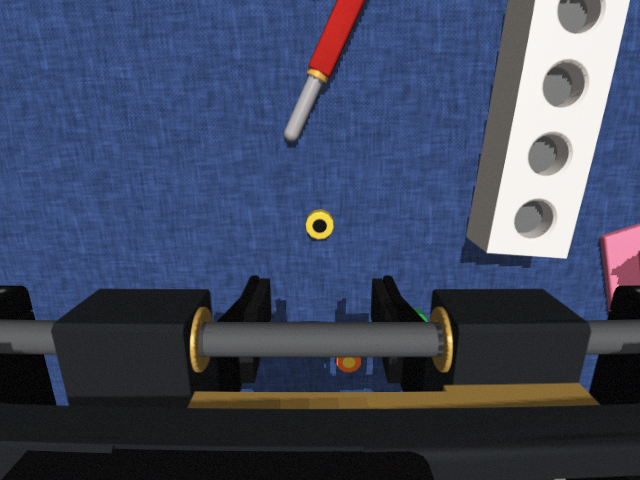

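Wrist view: yellow button at (320,225), pusher tip at (290,135), and the wells on the right from (533,218) to (580,10).

```bash
cat >> h.py <<'E'
def ray(c,uv,z):
    p=cv2.undistortPoints(np.array(uv,float).reshape(-1,1,2),c['mtx'],np.array(c['dist']))[:,0]
    T=np.linalg.inv(c['view']); d=np.c_[p[:,0],-p[:,1],-np.ones(len(p))]@T[:3,:3].T; o=T[:3,3]
    return o+d*((z-o[2])/d[:,2])[:,None]
def discs(c,box=None,zr=(.008,.02),zp=.012,verbose=True):
    "small discs on table: blobs at z in zr with area like a 24 mm disc"
    W=cloud(c); m=((W[...,2]>zr[0])&(W[...,2]<zr[1])).astype(np.uint8)
    n,l,st,ce=cv2.connectedComponentsWithStats(m,connectivity=4); out=[]
    for i in range(1,n):
        P=W[l==i]; 
        if st[i,4]<40: continue
        e=np.ptp(P[:,:2],axis=0)
        if e.max()<.032 and e.min()>.016:
            x=ray(c,[ce[i]],zp)[0]; col=np.median(c['image'][l==i],axis=0); out.append((x,col)); print('disc',x[:2],P.mean(0),'ext',e,'px',ce[i].round(),'col',col)
    return out
def wells(c,z=.044,mincover=80):
    W=cloud(c); m=((W[...,2]>.0405)&(W[...,2]<.048)).astype(np.uint8)
    n,l,st,ce=cv2.connectedComponentsWithStats(m); i=1+st[1:,4].argmax(); m=(l==i).astype(np.uint8)
    cs,h=cv2.findContours(m,cv2.RETR_CCOMP,cv2.CHAIN_APPROX_NONE); out=[]
    for k,ct in enumerate(cs):
        if h[0][k][3]>=0 and len(ct)>25:
            P=ray(c,ct.reshape(-1,2),z)[:,:2].astype(np.float32); (x,y),r=cv2.minEnclosingCircle(P)
            e=cv2.fitEllipse(P*1000); print('well',np.array(e[0])/1000,'diam',np.array(e[1])); out.append(e[0])
    return out
E
python3 - <<'E'
from h import *
c=dict(np.load('w1.npz')); discs(c); wells(c)
c=dict(np.load('top1.npz')); discs(c); wells(c)
E
```

```text
disc [ 0.4199 -0.0918] [ 0.4199 -0.0919  0.0117] ext [0.0233 0.0232] px [319. 225.] col [235. 208.  71.]
disc [ 0.4428 -0.2264] [ 0.4428 -0.2265  0.0119] ext [0.0227 0.0181] px [348. 364.] col [140.   64.5  30. ]
well [ 0.5808 -0.0842] diam [29.2956 29.9109]
well [ 0.5856 -0.0369] diam [29.397  29.8582]
well [0.5906 0.0103] diam [29.5874 29.8657]
disc [0.8726 0.326 ] [0.8725 0.3259 0.0123] ext [0.0234 0.0173] px [143.  81.] col [120.5 183.5 135.5]
disc [0.8667 0.2788] [0.8666 0.2787 0.0123] ext [0.016  0.0229] px [163.  83.] col [215.  186.  129.5]
disc [0.8192 0.2219] [0.8191 0.2219 0.0121] ext [0.0179 0.0178] px [186. 102.] col [199.   93.5  91.5]
disc [ 0.8061 -0.1433] [ 0.8068 -0.1434  0.0103] ext [0.0175 0.0258] px [342. 107.] col [245. 176. 205.]
disc [0.6653 0.499 ] [0.6659 0.5002 0.0096] ext [0.0288 0.0239] px [ 64. 167.] col [247. 246. 246.]
disc [0.6148 0.5533] [0.615  0.554  0.0108] ext [0.0304 0.0234] px [ 40. 188.] col [189.  77.  65.]
disc [ 0.506  -0.1889] [ 0.5059 -0.1888  0.0132] ext [0.0233 0.0228] px [363. 235.] col [110. 184. 115.]
disc [0.472  0.2425] [0.4722 0.2
[... 165 characters left out ...]
64. ]
disc [ 0.4454 -0.2259] [ 0.4453 -0.2258  0.0132] ext [0.0204 0.023 ] px [380. 261.] col [244. 161.  94.]
disc [ 0.4297 -0.3665] [ 0.4297 -0.3663  0.0129] ext [0.0202 0.0231] px [443. 268.] col [225.   82.5  85.5]
disc [ 0.4229 -0.0942] [ 0.4228 -0.0942  0.0129] ext [0.0203 0.0202] px [321. 272.] col [238. 220. 114.]
disc [0.2003 0.2116] [0.1999 0.2122 0.0096] ext [0.0172 0.0259] px [182. 373.] col [177. 111. 126.]
disc [0.166  0.4789] [0.1656 0.4799 0.0098] ext [0.0237 0.0181] px [ 60. 389.] col [69. 68. 69.]
well [ 0.5844 -0.0863] diam [31.7233 33.0038]
well [ 0.5892 -0.0383] diam [31.4152 32.7165]
well [0.5948 0.0086] diam [31.358  32.4351]
well [0.5999 0.0569] diam [31.1747 33.1412]
```

Request:
step_arm:
  delta_pos:
    - [-0.08, -0.1, -1]
    - [0, 0, -1]
    - [0, 0, -1]
    - [0, 0, -1]
    - [0, 0, -1]
    - [0, 0, -0.6]
    - [0, 0, -0.35]
    - [0, 0, 0]
  turn: [0, 0, 0, 0, 0, 0, 0, 0]

```text
time: 3.65
ee_pos: [0.421, -0.0878, 0.0083]
eef_rot: [0.716, 0.698, -0.001, -0.0]
ft_force: [0.8, 0.3, 0.2]
width: 0.0438
grip_force: 0.0
```

Request:
step_arm:
  delta_pos:
    - [0, 0, 0]
    - [0, 0, 0]
    - [0, 0, 0]
    - [0, 0, 0]
    - [0, 0, 0]
    - [0, 0, 0]
  turn: [0, 0, 0, 0, 0, 0]
  grip: 1.0
  newtons: 12

```text
time: 4.25
ee_pos: [0.4219, -0.0879, 0.0093]
eef_rot: [0.716, 0.698, 0.0, 0.0]
ft_force: [-0.9, 0.3, 6.5]
width: 0.0229
grip_force: 12.0
```

Request:
step_arm:
  delta_pos:
    - [0, 0, 0]
    - [0, 0, 0]
    - [0, 0, 1]
    - [0, 0, 1]
    - [0, 0, 1]
    - [0, 0, 1]
    - [0, 0, 1]
    - [0, 0, 0]
  turn: [0, 0, 0, 0, 0, 0, 0, 0]
  grip: 0.5

```text
time: 5.05
ee_pos: [0.423, -0.0882, 0.1365]
eef_rot: [0.716, 0.698, 0.002, 0.001]
ft_force: [0.6, 0.0, 0.3]
width: 0.0436
grip_force: 0.0
```

```bash
python3 - <<'E'
from h import *
print(read_state()['ee_pos'])
c=snap('wrist'); discs(c); wells(c)
E
```

```text
[ 0.423  -0.0882  0.1365]
disc [ 0.4213 -0.0918] [ 0.4213 -0.0919  0.0117] ext [0.0229 0.0232] px [318. 233.] col [236. 208.  71.]
disc [ 0.4429 -0.2229] [ 0.443  -0.2232  0.0116] ext [0.0224 0.0236] px [346. 375.] col [140.  63.  26.]
well [ 0.5805 -0.0842] diam [28.9842 29.689 ]
well [ 0.5856 -0.0368] diam [29.0618 30.0718]
well [0.5905 0.0103] diam [29.1586 29.8709]
```

Request:
step_arm:
  delta_pos:
    - [0, -0.15, -1]
    - [0, 0, -1]
    - [0, 0, -1]
    - [0, 0, -1]
    - [0, 0, -0.8]
    - [0, 0, -0.4]
    - [0, 0, 0]
  turn: [0, 0, 0, 0, 0, 0, 0]

```text
time: 5.8
ee_pos: [0.4198, -0.092, 0.0024]
eef_rot: [0.716, 0.698, -0.002, -0.001]
ft_force: [0.3, -0.2, 0.4]
width: 0.0435
grip_force: 0.0
```

Request:
step_arm:
  delta_pos:
    - [0, 0, 0]
    - [0, 0, 0]
    - [0, 0, 0]
    - [0, 0, 0]
    - [0, 0, 0]
  turn: [0, 0, 0, 0, 0]
  grip: 1.0

```text
time: 6.3
ee_pos: [0.4219, -0.0917, 0.0044]
eef_rot: [0.716, 0.698, 0.001, 0.0]
ft_force: [-0.9, 1.0, 6.3]
width: 0.0231
grip_force: 12.0
```

Request:
step_arm:
  delta_pos:
    - [0, 0, 1]
    - [0, 0, 1]
    - [0, 0, 1]
    - [1, 0, 0.5]
    - [1, 0, 0]
    - [1, 0, 0]
    - [1, 0, 0]
    - [1, 0, 0]
    - [1, 0, 0]
    - [0.4, 0.3, 0]
    - [0, 0, 0]
  turn: [0, 0, 0, 0, 0, 0, 0, 0, 0, 0, 0]

```text
time: 7.4
ee_pos: [0.5818, -0.0828, 0.0909]
eef_rot: [0.715, 0.699, -0.0, -0.0]
ft_force: [-0.5, -0.2, 0.0]
width: 0.023
grip_force: 12.0
```

```bash
python3 - <<'E'
from h import *
print(read_state()['ee_pos'])
c=snap('wrist','w2.png'); wells(c)
E
```

```text
[ 0.5818 -0.0828  0.0909]
well [ 0.5872 -0.0368] diam [29.8191 29.9608]
well [0.5922 0.01  ] diam [29.8274 30.0743]
```

View pics/w2.png

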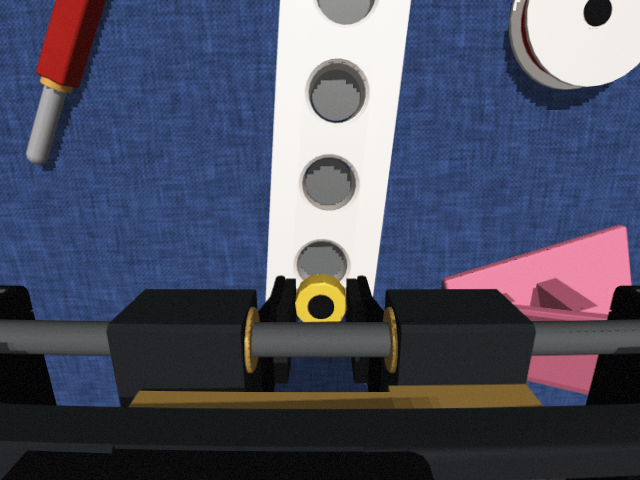

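The button is held level at (320,300), just behind the target well at about (322,262).

Request:
step_arm:
  delta_pos:
    - [0, -0.07, -0.8]
    - [0, 0, -0.6]
    - [0, 0, -0.4]
    - [0, 0, 0]
    - [0, 0, 0]
  turn: [0, 0, 0, 0, 0]

```text
time: 7.95
ee_pos: [0.581, -0.086, 0.0463]
eef_rot: [0.716, 0.698, -0.0, -0.0]
ft_force: [0.6, -0.1, -0.6]
width: 0.0234
grip_force: 12.0
```

Request:
step_arm:
  delta_pos:
    - [0.03, 0.06, 0]
    - [0, 0, 0]
  turn: [0, 0]

```text
time: 8.15
ee_pos: [0.5823, -0.0842, 0.0466]
eef_rot: [0.716, 0.698, 0.0, 0.0]
ft_force: [-0.5, -0.6, -0.6]
width: 0.0233
grip_force: 12.0
```

Request:
step_arm:
  delta_pos:
    - [0, 0, 0]
    - [0, 0, 0]
    - [0, 0, 1]
    - [0, 0, 1]
    - [0, 0, 1]
    - [-0.5, -1, 0.5]
    - [-1, -1, 0.5]
    - [-1, -1, 0]
    - [-1, -1, 0]
    - [-1, 0, 0]
    - [0, 0, 0]
  turn: [0, 0, 0, 0, 0, 0, 0, 0, 0, 0, 0]
  grip: 0.5

```text
time: 9.25
ee_pos: [0.4669, -0.1859, 0.1464]
eef_rot: [0.717, 0.697, 0.0, -0.001]
ft_force: [1.3, 0.6, 1.2]
width: 0.0435
grip_force: 0.0
```

```bash
python3 - <<'E'
from h import *
print(read_state()['ee_pos'])
c=snap('wrist','w3.png'); discs(c); wells(c); discs(c,zr=(.036,.0435),zp=.042); c=snap('top');discs(c,zr=(.036,.0435),zp=.042);wells(c); cv2.imwrite('pics/t3.png',c['image'][100:320,200:480,::-1])
E
```

```text
[ 0.4669 -0.1859  0.1464]
disc [ 0.5028 -0.1869] [ 0.5029 -0.187   0.0116] ext [0.0234 0.0234] px [366. 225.] col [ 90.  218.  115.5]
disc [ 0.443  -0.2236] [ 0.443  -0.2238  0.0116] ext [0.0228 0.0231] px [294. 270.] col [254. 170.  76.]
well [ 0.581  -0.0852] diam [29.7134 30.1364]
disc [ 0.5973 -0.0442] [ 0.5976 -0.044   0.0413] ext [0.0285 0.0213] px [519.  17.] col [250. 248. 245.]
disc [ 0.5791 -0.0865] [ 0.5793 -0.0865  0.0416] ext [0.0299 0.0311] px [486.  87.] col [254. 248. 106.]
disc [ 0.7187 -0.1396] [ 0.7193 -0.1397  0.04  ] ext [0.019  0.0226] px [341. 140.] col [154.   94.5 108. ]
disc [0.4863 0.2783] [0.4865 0.2791 0.0397] ext [0.0174 0.0229] px [152. 242.] col [146.  116.5  87. ]
well [ 0.5849 -0.0865] diam [28.8412 30.3784]
well [ 0.5894 -0.0384] diam [31.504  32.0349]
well [0.5949 0.0087] diam [31.6136 32.7271]
well [0.5999 0.0566] diam [31.3293 31.9493]
```

View pics/w3.png

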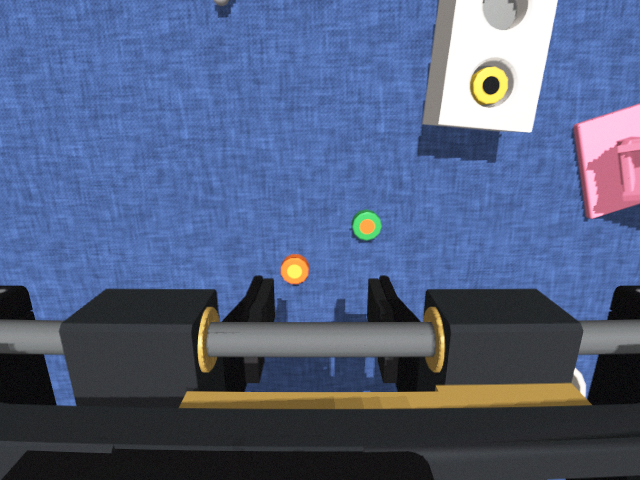

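Yellow sits in the end well at (490,85). Green is at (367,226) and orange at (295,270).

Request:
step_arm:
  delta_pos:
    - [1, 0, -1]
    - [0.45, -0.03, -1]
    - [0, 0, -1]
    - [0, 0, -1]
    - [0, 0, -1]
    - [0, 0, -0.6]
    - [0, 0, 0]
    - [0, 0, 0]
  turn: [0, 0, 0, 0, 0, 0, 0, 0]

```text
time: 10.15
ee_pos: [0.5065, -0.1853, 0.0068]
eef_rot: [0.716, 0.698, 0.0, 0.0]
ft_force: [-0.2, 0.3, 0.8]
width: 0.0436
grip_force: 0.0
```

Request:
step_arm:
  delta_pos:
    - [0, 0, 0]
    - [0, 0, 0]
    - [0, 0, 0]
    - [0, 0, 0]
    - [0, 0, 0]
  turn: [0, 0, 0, 0, 0]
  grip: 1.0

```text
time: 10.65
ee_pos: [0.5063, -0.1853, 0.0069]
eef_rot: [0.716, 0.698, 0.0, 0.0]
ft_force: [-0.6, 0.3, 5.2]
width: 0.0231
grip_force: 12.0
```

Request:
step_arm:
  delta_pos:
    - [0, 0, 1]
    - [0, 0, 1]
    - [0, 0, 1]
    - [0, 1, 0.5]
    - [0, 1, 0]
    - [0.5, 1, 0]
    - [1, 1, 0]
    - [1, 1, 0]
    - [0.8, 1, 0]
    - [0.1, 0, 0]
    - [0, 0, 0]
  turn: [0, 0, 0, 0, 0, 0, 0, 0, 0, 0, 0]

```text
time: 11.75
ee_pos: [0.5909, -0.035, 0.0935]
eef_rot: [0.715, 0.699, -0.0, 0.0]
ft_force: [-0.1, -0.3, -0.4]
width: 0.023
grip_force: 12.0
```

Request:
step_arm:
  delta_pos:
    - [-0.15, 0, -0.8]
    - [0, 0, -0.6]
    - [0, 0, -0.4]
    - [0, 0, 0]
    - [0, 0, 0]
  turn: [0, 0, 0, 0, 0]

```text
time: 12.25
ee_pos: [0.5871, -0.0356, 0.049]
eef_rot: [0.716, 0.698, -0.0, 0.0]
ft_force: [0.4, -0.4, -0.6]
width: 0.0234
grip_force: 12.0
```

Request:
step_arm:
  delta_pos:
    - [0, 0, -0.08]
    - [0, 0, 0]
  turn: [0, 0]

```text
time: 12.45
ee_pos: [0.5874, -0.0353, 0.0472]
eef_rot: [0.716, 0.698, 0.0, 0.0]
ft_force: [0.9, 1.3, 0.2]
width: 0.0231
grip_force: 12.0
```

Request:
step_arm:
  delta_pos:
    - [0, 0, 0]
    - [0, 0, 0]
    - [0, 0, 1]
    - [0, 0, 1]
    - [0, -1, 1]
    - [-0.8, -1, 0.3]
    - [-1, -1, 0]
    - [-1, -1, 0]
    - [-1, -1, 0]
    - [-1, -1, 0]
    - [-1, -1, 0]
    - [0, 0, 0]
  turn: [0, 0, 0, 0, 0, 0, 0, 0, 0, 0, 0, 0]
  grip: 0.5

```text
time: 13.65
ee_pos: [0.439, -0.2139, 0.1296]
eef_rot: [0.718, 0.696, 0.0, -0.0]
ft_force: [0.2, -0.1, -0.2]
width: 0.0437
grip_force: 0.0
```

```bash
python3 - <<'E'
from h import *
print(read_state()['ee_pos'])
c=snap('wrist'); discs(c); wells(c)
c=snap('top');discs(c,zr=(.036,.0435),zp=.042);wells(c);discs(c)
E
```

```text
[ 0.439  -0.2139  0.1296]
disc [ 0.4428 -0.2238] [ 0.4428 -0.2239  0.0117] ext [0.0226 0.0236] px [326. 243.] col [255. 178.  80.]
well [ 0.5806 -0.0855] diam [29.4517 29.848 ]
disc [0.2146 0.2507] [0.2144 0.2513 0.0399] ext [0.026 0.019] px [160. 369.] col [150.  92. 105.]
well [ 0.5838 -0.0865] diam [29.4626 32.0093]
well [ 0.5892 -0.0388] diam [29.2581 34.2507]
well [0.5951 0.009 ] diam [31.0031 32.1103]
well [0.5998 0.0562] diam [30.5556 33.9545]
disc [0.8667 0.2797] [0.8665 0.2796 0.0125] ext [0.0234 0.0233] px [162.  83.] col [213. 178. 125.]
disc [0.819  0.2222] [0.8187 0.222  0.0128] ext [0.0213 0.0189] px [186. 102.] col [187.   92.   90.5]
disc [0.5647 0.3062] [0.5651 0.307  0.0099] ext [0.0166 0.0306] px [146. 209.] col [192. 134.  96.]
disc [0.4746 0.2397] [0.4748 0.2403 0.01  ] ext [0.0275 0.0281] px [173. 249.] col [111.  79.  57.]
disc [0.458  0.2628] [0.4582 0.2634 0.01  ] ext [0.0204 0.0252] px [163. 256.] col [119.  87.  62.]
disc [0.2165 0.2146] [0.2162 0.2151 0.0099] ext [0.0281 0.025 ] px [181. 366.] col [166. 104. 118.]
```

Request:
step_arm:
  delta_pos:
    - [0.16, -0.4, -1]
    - [0, 0, -1]
    - [0, 0, -1]
    - [0, 0, -1]
    - [0, 0, -0.6]
    - [0, 0, -0.3]
    - [0, 0, 0]
  turn: [0, 0, 0, 0, 0, 0, 0]

```text
time: 14.45
ee_pos: [0.4461, -0.2199, 0.0064]
eef_rot: [0.716, 0.698, -0.0, -0.0]
ft_force: [-0.2, 0.2, -0.0]
width: 0.0434
grip_force: 0.0
```

Request:
step_arm:
  delta_pos:
    - [0, 0, 0]
    - [0, 0, 0]
    - [0, 0, 0]
    - [0, 0, 0]
    - [0, 0, 0]
  turn: [0, 0, 0, 0, 0]
  grip: 1.0

```text
time: 14.95
ee_pos: [0.4466, -0.2203, 0.0074]
eef_rot: [0.716, 0.698, 0.0, 0.0]
ft_force: [-0.3, 1.1, 5.3]
width: 0.0229
grip_force: 12.0
```

Request:
step_arm:
  delta_pos:
    - [0, 0, 1]
    - [0, 0, 1]
    - [0.4, 1, 1]
    - [0.6, 1, 0.5]
    - [0.6, 1, 0]
    - [0.6, 1, 0]
    - [0.6, 1, 0]
    - [0.6, 1, 0]
    - [0.6, 1, 0]
    - [0.6, 1, 0]
    - [0.6, 1, 0]
    - [0, 0, 0]
  turn: [0, 0, 0, 0, 0, 0, 0, 0, 0, 0, 0, 0]

```text
time: 16.15
ee_pos: [0.5774, 0.0094, 0.0939]
eef_rot: [0.714, 0.7, 0.0, -0.0]
ft_force: [0.3, 0.3, -0.4]
width: 0.0234
grip_force: 12.0
```

Request:
step_arm:
  delta_pos:
    - [0.6, 0.17, -0.6]
    - [0, 0, -0.6]
    - [0, 0, -0.4]
    - [0, 0, -0.2]
    - [0, 0, 0]
    - [0, 0, 0]
  turn: [0, 0, 0, 0, 0, 0]

```text
time: 16.75
ee_pos: [0.5905, 0.0084, 0.0493]
eef_rot: [0.716, 0.698, -0.0, -0.0]
ft_force: [0.2, -0.4, 1.0]
width: 0.0231
grip_force: 12.0
```

```bash
python3 - <<'E'
from h import *
print(read_state()['ee_pos'])
c=snap('wrist','w4.png'); wells(c)
E
```

```text
[0.5905 0.0084 0.0493]
well [0.5973 0.0587] diam [29.6402 29.71  ]
```

View pics/w4.png

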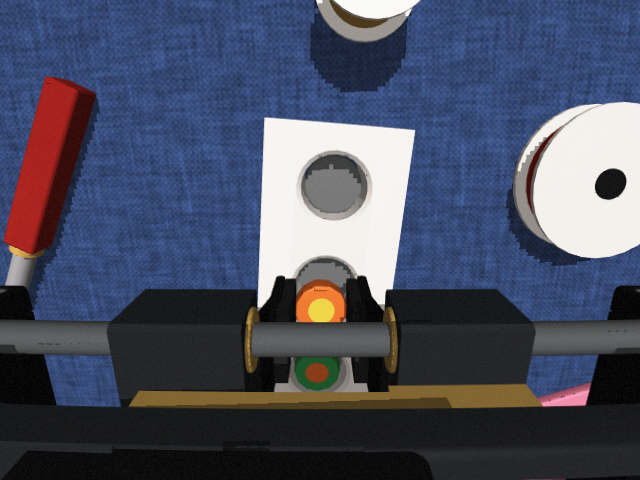

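The orange button still needs to go about 6 mm toward +y: the well rim shows at (325,262), ahead of the button at (322,310).

Request:
step_arm:
  delta_pos:
    - [0.05, 0.25, 0]
    - [0, 0, 0]
    - [0, 0, 0]
  turn: [0, 0, 0]

```text
time: 17.1
ee_pos: [0.5924, 0.0156, 0.0493]
eef_rot: [0.716, 0.698, 0.0, 0.0]
ft_force: [-0.1, 1.0, 0.3]
width: 0.0232
grip_force: 12.0
```

Request:
step_arm:
  delta_pos:
    - [0, 0, -0.08]
    - [0, 0, 0]
  turn: [0, 0]

```text
time: 17.3
ee_pos: [0.5922, 0.0151, 0.047]
eef_rot: [0.716, 0.698, -0.0, -0.0]
ft_force: [0.1, 0.3, -0.2]
width: 0.0231
grip_force: 12.0
```

Request:
step_arm:
  delta_pos:
    - [0, 0, 0]
    - [0, 0, 0]
    - [0, 0, 1]
    - [0, 0, 1]
    - [-0.3, -1, 1]
    - [-0.8, -1, 0.3]
    - [-0.8, -1, 0]
    - [-0.8, -1, 0]
    - [-0.8, -1, 0]
    - [-0.6, -1, 0]
    - [-0.6, -1, 0]
    - [-0.4, -1, 0]
  turn: [0, 0, 0, 0, 0, -0.3, -0.3, -0.3, -0.3, -0.3, -0.3, -0.3]
  grip: 0.5

```text
time: 18.5
ee_pos: [0.4638, -0.1865, 0.13]
eef_rot: [0.799, 0.602, 0.0, 0.0]
ft_force: [0.6, 0.1, 0.6]
width: 0.0437
grip_force: 0.0
```

Request:
step_arm:
  delta_pos:
    - [-0.3, -1, 0]
    - [-0.3, -1, 0]
    - [-0.3, -1, 0]
    - [-0.2, -1, 0]
    - [-0.2, -1, 0]
    - [-0.2, -1, 0]
    - [0, -0.6, 0]
    - [0, 0, 0]
  turn: [0, 0, 0, 0, 0, 0, 0, 0]

```text
time: 19.3
ee_pos: [0.4261, -0.3527, 0.13]
eef_rot: [0.799, 0.601, -0.001, 0.001]
ft_force: [0.2, 0.5, 0.9]
width: 0.0435
grip_force: 0.0
```

```bash
python3 - <<'E'
from h import *
print(read_state()['ee_pos'])
c=snap('wrist'); discs(c)
c=snap('top','t5.png');wells(c)
E
```

```text
[ 0.4261 -0.3527  0.13  ]
disc [ 0.4274 -0.3644] [ 0.4273 -0.3646  0.0117] ext [0.0231 0.0233] px [327. 244.] col [248.  62.  58.]
disc [ 0.3985 -0.47  ] [ 0.3989 -0.4685  0.0141] ext [0.0253 0.0167] px [328. 366.] col [ 26.  55. 118.]
well [ 0.5852 -0.0851] diam [29.0596 31.0923]
well [ 0.5906 -0.0362] diam [25.0515 32.2675]
well [0.5956 0.0086] diam [27.3737 29.9105]
well [0.6002 0.0566] diam [31.7868 32.4183]
```

View pics/t5.png

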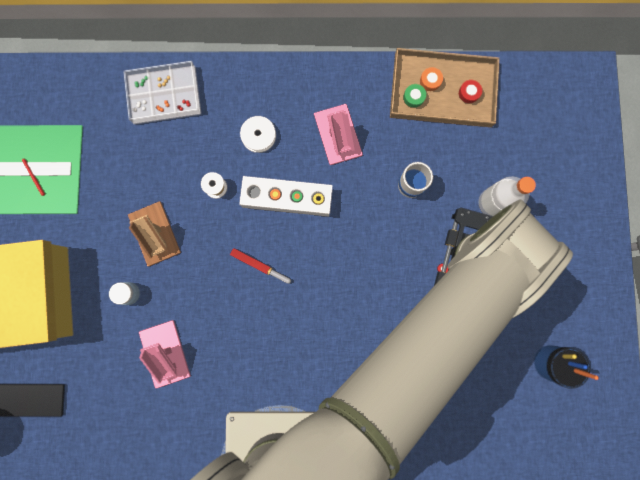

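Wells 1 to 3 are filled, at (275,194), (297,196) and (318,199). The pusher hasn't moved. Red next.

Request:
step_arm:
  delta_pos:
    - [0.05, -0.5, -1]
    - [0, 0, -1]
    - [0, 0, -1]
    - [0, 0, -1]
    - [0, 0, -0.6]
    - [0, 0, -0.3]
    - [0, 0, 0]
  turn: [0, 0, 0, 0, 0, 0, 0]

```text
time: 20.1
ee_pos: [0.4286, -0.3617, 0.007]
eef_rot: [0.798, 0.603, -0.0, -0.0]
ft_force: [-1.3, 0.1, 0.2]
width: 0.0432
grip_force: 0.0
```

Request:
step_arm:
  delta_pos:
    - [0, -0.06, 0]
    - [0, 0, 0]
    - [0, 0, 0]
    - [0, 0, 0]
    - [0, 0, 0]
    - [0, 0, 0]
  turn: [0, 0, 0, 0, 0, 0]
  grip: 1.0

```text
time: 20.7
ee_pos: [0.429, -0.364, 0.0078]
eef_rot: [0.798, 0.603, 0.0, 0.0]
ft_force: [-1.0, 1.2, 6.1]
width: 0.023
grip_force: 12.0
```

Request:
step_arm:
  delta_pos:
    - [0, 0, 1]
    - [0, 0, 1]
    - [0.2, 1, 1]
    - [0.4, 1, 0.6]
    - [0.4, 1, 0]
    - [0.4, 1, 0]
    - [0.4, 1, 0]
    - [0.4, 1, 0]
    - [0.4, 1, 0]
    - [0.4, 1, 0]
    - [0.4, 1, 0]
    - [0.4, 1, 0]
  turn: [0, 0, 0, 0.3, 0.3, 0.3, 0.3, 0.3, 0.3, 0.3, 0, 0]

```text
time: 21.9
ee_pos: [0.5237, -0.1127, 0.0973]
eef_rot: [0.716, 0.698, 0.0, -0.0]
ft_force: [-0.0, 0.0, 0.1]
width: 0.0229
grip_force: 12.0
```

Request:
step_arm:
  delta_pos:
    - [0.4, 1, 0]
    - [0.4, 1, 0]
    - [0.4, 1, 0]
    - [0.4, 1, 0]
    - [0.4, 1, 0]
    - [0.4, 1, 0]
    - [0.3, 0.6, 0]
    - [0, 0, 0]
  turn: [0, 0, 0, 0, 0, 0, 0, 0]

```text
time: 22.7
ee_pos: [0.5916, 0.0537, 0.097]
eef_rot: [0.715, 0.699, 0.0, -0.0]
ft_force: [0.4, -0.2, -0.3]
width: 0.0227
grip_force: 12.0
```

Request:
step_arm:
  delta_pos:
    - [0.23, 0.2, -0.5]
    - [0, 0, -0.6]
    - [0, 0, -0.5]
    - [0, 0, -0.3]
    - [0, 0, 0]
    - [0, 0, 0]
  turn: [0, 0, 0, 0, 0, 0]

```text
time: 23.3
ee_pos: [0.5966, 0.0556, 0.0496]
eef_rot: [0.716, 0.698, -0.0, -0.0]
ft_force: [0.7, 0.0, -1.2]
width: 0.0233
grip_force: 11.9
```

Request:
step_arm:
  delta_pos:
    - [0.02, 0.13, -0.08]
    - [0, 0, 0]
  turn: [0, 0]

```text
time: 23.5
ee_pos: [0.5973, 0.0601, 0.0478]
eef_rot: [0.716, 0.698, 0.0, -0.0]
ft_force: [-0.0, 0.6, -0.5]
width: 0.0228
grip_force: 11.9
```

Request:
step_arm:
  delta_pos:
    - [0, 0, 0]
    - [0, 0, 0]
    - [0, 0, 1]
    - [0, 0, 1]
    - [-0.3, 0, 1]
    - [-0.9, 0, 1]
    - [-0.9, 0, 0]
    - [-0.9, 0, 0]
    - [-0.9, 0, 0]
    - [-0.9, 0, 0]
    - [-0.9, 0, 0]
    - [0, 0, 0]
  turn: [0, 0, 0, 0, 0, -0.7, -0.7, -0.7, -0.7, -0.7, -0.25, 0]
  grip: 0.5

```text
time: 24.7
ee_pos: [0.4528, 0.0596, 0.1478]
eef_rot: [0.854, 0.521, 0.0, -0.001]
ft_force: [0.4, 0.4, -0.3]
width: 0.0435
grip_force: 0.0
```

```bash
python3 - <<'E'
from h import *
s=read_state();print(s['ee_pos'],s['joint_positions'])
c=snap('wrist','w6.png'); np.savez('w6.npz',**c)
c=snap('top');np.savez('t6.npz',**c)
cv2.imwrite('pics/t6.png',cv2.resize(c['image'][140:260,220:380,::-1],None,fx=4,fy=4))
E
```

```text
[0.4528 0.0596 0.1478] [-0.9389 -0.0102  0.7178  2.0145  0.0051  1.1353 -0.6987]
```

View pics/w6.png

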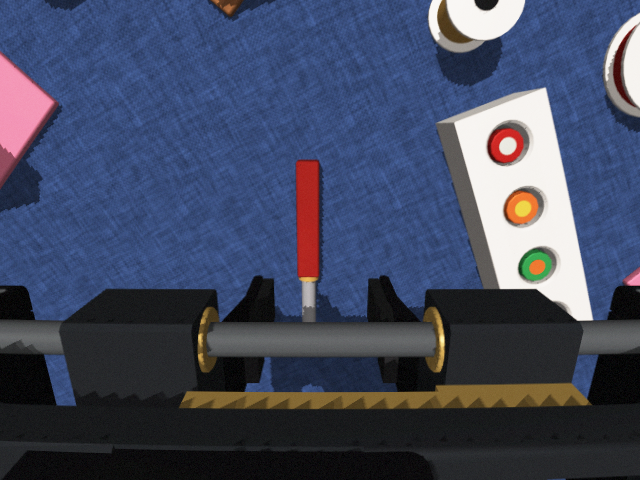

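All four buttons are in wells; the pusher lies in line with the gripper, handle end at (308,161), handle foot at (308,279).

```bash
python3 - <<'E'
from h import *
c=dict(np.load('w6.npz'))
p=ray(c,[(308,161),(308,279),(297,163),(319,163)],.018); print(p)
d=p[0]-p[1]; print(np.linalg.norm(d),np.degrees(np.arctan2(d[1],d[0])))
u=d/np.linalg.norm(d); print('grasp pt axial115',p[0]-.035*u)
c=dict(np.load('t6.npz')); o=objs(c,dict(rest=(120,195,185,272,.004,.2)))
E
```

```text
[[0.4675 0.1096 0.018 ]
 [0.4228 0.0246 0.018 ]
 [0.4594 0.1121 0.018 ]
 [0.4742 0.1045 0.018 ]]
0.09604348823962797 62.287633123595235
grasp pt axial115 [0.4512 0.0786 0.018 ]
rest 1365 mean [0.5091 0.2915 0.0415] rect c [0.5088 0.2979] size [138.9448  78.3654] ang 15.510536193847656 zmax 0.10193111192819204
```

Request:
step_arm:
  delta_pos:
    - [-0.07, 0.8, -1]
    - [0, 0, -1]
    - [0, 0, -1]
    - [0, 0, -1]
    - [0, 0, -1]
    - [0, 0, -0.5]
    - [0, 0, -0.25]
    - [0, 0, 0]
  turn: [0, 0, 0, 0, 0, 0, 0, 0]

```text
time: 25.6
ee_pos: [0.4534, 0.0792, 0.0039]
eef_rot: [0.854, 0.521, -0.0, 0.0]
ft_force: [-0.6, 0.7, 0.9]
width: 0.0438
grip_force: 0.0
```

Request:
step_arm:
  delta_pos:
    - [0, 0, 0]
    - [0, 0, 0]
    - [0, 0, 0]
    - [0, 0, 0]
    - [0, 0, 0]
    - [0, 0, 0]
  turn: [0, 0, 0, 0, 0, 0]
  grip: 1.0
  newtons: 6

```text
time: 26.2
ee_pos: [0.4533, 0.0797, 0.0044]
eef_rot: [0.854, 0.521, 0.0, -0.0]
ft_force: [-0.9, 0.5, 6.6]
width: 0.0182
grip_force: 5.9
```

Request:
step_arm:
  delta_pos:
    - [0, 0, 0.4]
    - [0, 0, 0.4]
    - [0, 0, 0.4]
    - [0, 0, 0.4]
    - [0, 0, 0.4]
    - [0, 0, 0.4]
    - [0, 0, 0.4]
    - [0, 0, 0.4]
    - [0, 0, 0.4]
    - [0, 0, 0.4]
    - [0, 0, 0.4]
    - [0, 0, 0]
  turn: [0, 0, 0, 0, 0, 0, 0, 0, 0, 0, 0, 0]

```text
time: 27.4
ee_pos: [0.4539, 0.0798, 0.1154]
eef_rot: [0.854, 0.521, 0.001, 0.0]
ft_force: [-0.2, -0.3, -1.4]
width: 0.0178
grip_force: 6.0
```

```bash
python3 - <<'E'
from h import *
s=read_state();print(s['ee_pos'],s['joint_positions'])
c=snap('side','s7.png'); np.savez('s7.npz',**c); cv2.imwrite('pics/s7.png',cv2.resize(c['image'][130:320,180:430,::-1],None,fx=3,fy=3))
E
```

```text
[0.4539 0.0798 0.1154] [-0.9632  0.0511  0.718   2.0437 -0.0393  1.0576 -0.7015]
```

View pics/s7.png

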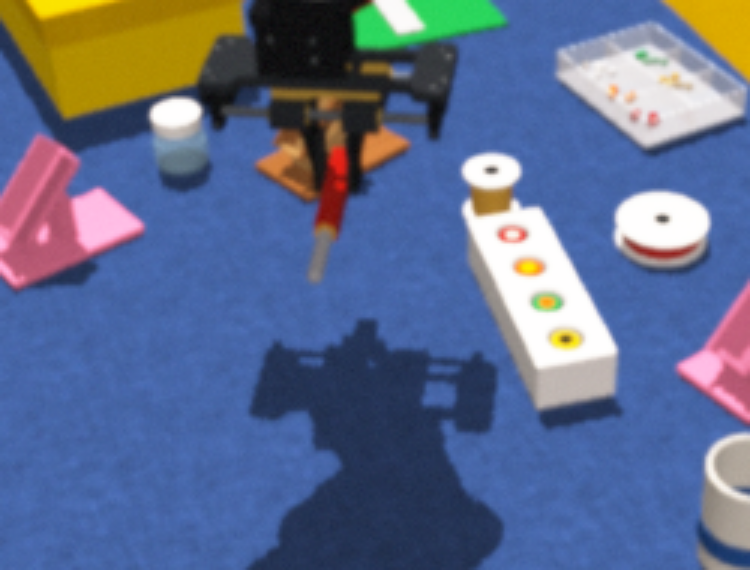

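The pusher has drooped with its tip down: tip at crop (315,275), handle top at (338,155). Measuring its pitch next.

```bash
cat >> h.py <<'E'
def pusherline(c,tcp,box=.15):
    W=cloud(c); hsv=cv2.cvtColor(c['image'],cv2.COLOR_RGB2HSV)
    near=np.linalg.norm(W[...,:2]-np.array(tcp[:2]),axis=2)<box
    red=((hsv[...,0]<8)|(hsv[...,0]>172))&(hsv[...,1]>150)&(hsv[...,2]>70)&near&(W[...,2]>.008)
    n,l,st,ce=cv2.connectedComponentsWithStats(red.astype(np.uint8)); 
    i=1+st[1:,4].argmax(); P=W[l==i]; P=P[np.abs(P-np.median(P,0)).max(1)<.09]
    m=P.mean(0); u=np.linalg.svd(P-m,full_matrices=False)[2][0]; u*=np.sign(u[2]); s=(P-m)@u
    print('red n',len(P),'c',m,'u',u,'pitch',np.degrees(np.arcsin(u[2])),'head',np.degrees(np.arctan2(u[1],u[0])),'lo',m+u*np.percentile(s,2),'hi',m+u*np.percentile(s,98),'len',np.ptp(s))
    return m,u
E
python3 - <<'E'
from h import *
c=dict(np.load('s7.npz')); pusherline(c,[.454,.08])
W=cloud(c); print(W[222,285],W[215,287],W[205,290],W[185,293])
c=snap('top'); 
c=snap('wrist'); np.savez('w7.npz',**c); pusherline(c,[.454,.08])
E
```

```text
red n 192 c [0.4468 0.0604 0.128 ] u [0.4039 0.9066 0.1222] pitch 7.021569781805622 head 65.98583755100297 lo [0.4303 0.0234 0.123 ] hi [0.4653 0.1021 0.1336] len 0.09515378538030564
[ 0.4039 -0.0266  0.113 ] [ 0.4151 -0.0063  0.1152] [0.4311 0.0206 0.1209] [0.4597 0.0851 0.1295]
red n 3827 c [0.4606 0.0943 0.1279] u [-0.4538 -0.891   0.0139] pitch 0.794747926352828 head -116.98994438966454 lo [0.4682 0.1092 0.1277] hi [0.4509 0.0752 0.1282] len 0.04033596002642005
```

Request:
step_arm:
  delta_pos:
    - [0, 0, 0.4]
    - [0, 0, -0.4]
    - [0, 0, 0.4]
    - [0, 0, -0.4]
    - [0, 0, 0.4]
    - [0, 0, -0.4]
    - [0, 0, 0]
    - [0, 0, 0]
  turn: [0, 0, 0, 0, 0, 0, 0, 0]
  newtons: 3

```text
time: 28.35
ee_pos: [0.4529, 0.0794, 0.1138]
eef_rot: [0.854, 0.521, -0.0, 0.0]
ft_force: [-0.0, 0.4, 0.0]
width: 0.018
grip_force: 3.0
```

```bash
python3 - <<'E'
from h import *
c=snap('side'); pusherline(c,[.454,.08])
E
```

```text
red n 224 c [0.4554 0.0797 0.1104] u [-0.058  -0.0436  0.9974] pitch 85.83715001620358 head -143.09423237978254 lo [0.4583 0.0819 0.0605] hi [0.4531 0.0779 0.1512] len 0.09826519113821441
```

At 3 N the pusher hangs vertical. I'll clamp it and carry it toward the rest, turning to face it.

Request:
step_arm:
  delta_pos:
    - [0, 0, 0]
    - [0, 0, 0.5]
    - [0, 0, 1]
    - [0, 0, 1]
    - [0, 0, 1]
    - [0, 0.3, 1]
    - [0, 0.8, 0.5]
    - [0, 0.8, 0]
    - [0, 0.8, 0]
    - [0, 0.8, 0]
    - [0, 0.8, 0]
    - [0, 0.8, 0]
  turn: [0, 0, 0, 0, -0.5, -0.7, -0.7, -0.8, -0.8, -0.8, -0.7, -0.6]
  newtons: 25

```text
time: 29.6
ee_pos: [0.4531, 0.2077, 0.2401]
eef_rot: [0.978, 0.209, 0.0, -0.0]
ft_force: [-0.2, -1.0, -1.9]
width: 0.0179
grip_force: 25.0
```

Request:
step_arm:
  delta_pos:
    - [0, 0.8, 0]
    - [0.2, 0.5, 0]
    - [0, 0, 0]
    - [0, 0, 0]
  turn: [0, 0, 0, 0]

```text
time: 30.0
ee_pos: [0.4584, 0.2387, 0.2391]
eef_rot: [0.978, 0.21, -0.0, 0.001]
ft_force: [-0.2, -0.9, -2.2]
width: 0.0178
grip_force: 25.0
```

```bash
python3 - <<'E'
from h import *
s=read_state();print(s['ee_pos'],s['eef_rot'],s['joint_positions'])
c=snap('wrist','w8.png'); np.savez('w8.npz',**c)
c=snap('side','s8.png'); np.savez('s8.npz',**c); pusherline(c,s['ee_pos'])
E
```

```text
[0.4584 0.2387 0.2391] [ 0.9776  0.2104 -0.0001  0.0005] [-1.0894  0.0748  0.5531  1.7453 -0.0395  1.3333 -1.6749]
red n 122 c [0.4685 0.2345 0.2086] u [-0.0593 -0.0837  0.9947] pitch 84.11295851258444 head -125.34951950281526 lo [0.4699 0.2365 0.1854] hi [0.4672 0.2326 0.2318] len 0.051514694944457554
```

View pics/w8.png

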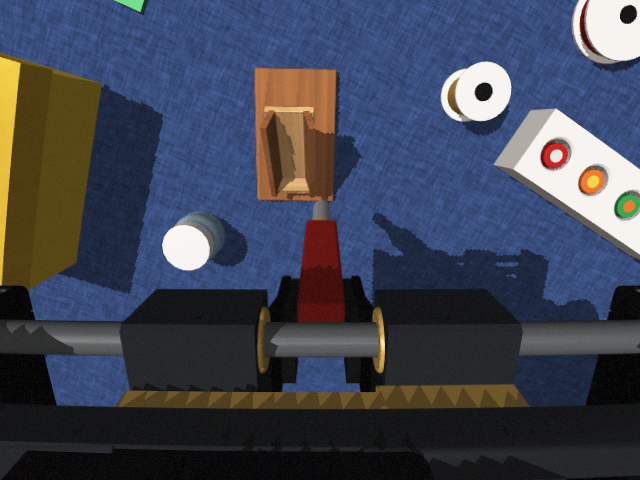

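The rest is straight ahead, base corners about (256,68), (336,70) and (256,200), with the stop plate at (296,188). The hanging tip is at (322,210).

```bash
python3 - <<'E'
from h import *
c=dict(np.load('w8.npz')); W=cloud(c); im=c['image']
for uv in [(260,75),(331,76),(260,195),(318,196),(296,188),(296,194),(290,110),(290,130),(292,160),(294,175),(267,140),(315,140)]: print(uv,W[uv[1],uv[0]])
hsv=cv2.cvtColor(im,cv2.COLOR_RGB2HSV)
m=(hsv[...,0]<25)&(hsv[...,1]>60)&(W[...,2]<.12)&(W[...,2]>.003)
m[:60]=0;m[205:]=0;m[:,:245]=0;m[:,345:]=0
B=W[m&(W[...,2]<.02)]; print('base z',np.median(B[:,2]),len(B))
zb=np.median(B[:,2]); r=cv2.minAreaRect((B[:,:2]*1000).astype(np.float32)); print(r)
# trough floor points: mid column
T=W[m&(W[...,2]>.03)]
print('tall',cv2.minAreaRect((T[:,:2]*1000).astype(np.float32)))
for k in range(105,200,5): 
    print(k,W[k,290],W[k,296])
E
```

```text
(260, 75) [0.5479 0.343  0.0075]
(331, 76) [0.5753 0.2801 0.0063]
(260, 195) [0.4387 0.2991 0.0063]
(318, 196) [0.4631 0.2433 0.008 ]
(296, 188) [0.4658 0.2678 0.0343]
(296, 194) [0.4555 0.2651 0.0077]
(290, 110) [0.5296 0.2971 0.0856]
(290, 130) [0.515  0.2918 0.0744]
(292, 160) [0.4898 0.2815 0.0436]
(294, 175) [0.4756 0.2746 0.0277]
(267, 140) [0.501  0.3045 0.0891]
(315, 140) [0.5137 0.2695 0.0087]
base z 0.007770221562122176 6016
((508.0479736328125, 289.1318359375), (129.80686950683594, 79.7889404296875), 23.1732177734375)
tall ((494.0556640625, 283.7485656738281), (81.8827896118164, 42.34764862060547), 23.12758445739746)
105 [nan nan nan] [0.5367 0.3002 0.0075]
110 [0.5296 0.2971 0.0856] [0.5315 0.2927 0.0861]
115 [0.5261 0.2958 0.0826] [0.528  0.2913 0.0845]
120 [0.5225 0.2945 0.0799] [0.5244 0.2902 0.0781]
125 [0.5187 0.2933 0.0751] [0.5208 0.2887 0.076 ]
130 [0.515  0.2918 0.0744] [0.5169 0.2874 0.0702]
135 [0.511  0.2906 0.0678] [0.513  0.286  0.0674]
140 [0.5068 0.2893 0.062 ] [0.509  0.2845 0.0631]
145 [0.5028 0.2877 0.0603] [0.5048 0.283  0.0578]
150 [0.4984 0.2862 0.0556] [0.5006 0.2814 0.0558]
155 [0.4938 0.2848 0.0496] [0.4958 0.2799 0.0473]
160 [0.4889 0.2833 0.0427] [0.4912 0.2782 0.0422]
165 [0.4842 0.2816 0.0382] [0.4862 0.2765 0.036 ]
170 [0.4792 0.2799 0.0334] [0.4815 0.2746 0.0332]
175 [0.474  0.2781 0.0281] [0.4763 0.2728 0.0272]
180 [0.4695 0.2762 0.0278] [0.4717 0.2709 0.0265]
185 [0.4657 0.2742 0.0319] [0.4679 0.2689 0.0311]
190 [0.4617 0.2723 0.0349] [0.464  0.267  0.0344]
195 [0.452  0.2704 0.0081] [0.4544 0.2647 0.0072]
```

```bash
python3 - <<'E'
from h import *
c=dict(np.load('w8.npz')); W=cloud(c)
print(read_state()['ee_pos'])
for v in (204,208,212,216,220,230,250,280): print(v,W[v,322])
print(ray(c,[(321,203)],.135))
c=dict(np.load('s8.npz')); W=cloud(c)
# grey/red pixels of pusher in side view
sel=(np.linalg.norm(W[...,:2]-np.array([.46,.239]),axis=2)<.035)&(W[...,2]>.11)&(W[...,2]<.3)
vs=np.nonzero(sel.any(1))[0]
for v in vs[::-1][:30:3]: print(v,np.nonzero(sel[v])[0][[0,-1]],np.median(W[v][sel[v]],0))
E
```

```text
[0.4584 0.2383 0.2392]
204 [0.4812 0.2476 0.1415]
208 [0.4805 0.2473 0.1512]
212 [0.4797 0.247  0.1599]
216 [0.4787 0.2465 0.1665]
220 [0.4801 0.2472 0.1834]
230 [0.4787 0.2467 0.2004]
250 [0.476  0.2456 0.2265]
280 [0.4734 0.2445 0.257 ]
[[0.4804 0.2479 0.135 ]]
153 [280 282] [0.476  0.2396 0.1313]
150 [279 283] [0.4774 0.2414 0.1386]
147 [279 282] [0.4757 0.2373 0.1506]
144 [278 282] [0.4758 0.2408 0.1578]
141 [277 281] [0.4736 0.2394 0.1675]
138 [276 281] [0.4718 0.2379 0.1776]
135 [274 282] [0.4707 0.2343 0.1872]
132 [273 282] [0.4703 0.237  0.1949]
129 [273 281] [0.4697 0.2356 0.2038]
126 [272 281] [0.4687 0.2335 0.2132]
```

Request:
step_arm:
  delta_pos:
    - [-0.18, 0.6, 0]
    - [0, 0.53, -0.3]
    - [0, 0, -0.8]
    - [0, 0, -0.8]
    - [0, 0, -0.8]
    - [0, 0, -0.6]
    - [0, 0, -0.4]
    - [0, 0, 0]
    - [0, 0, 0]
  turn: [-0.16, 0, 0, 0, 0, 0, 0, 0, 0]

```text
time: 31.0
ee_pos: [0.4539, 0.2678, 0.1469]
eef_rot: [0.98, 0.201, 0.0, 0.0]
ft_force: [0.6, -0.2, -1.0]
width: 0.018
grip_force: 25.0
```

```bash
python3 - <<'E'
from h import *
print(read_state()['ee_pos'])
c=snap('wrist','w9.png'); np.savez('w9.npz',**c)
c=snap('side','s9.png'); np.savez('s9.npz',**c);cv2.imwrite('pics/s9.png',cv2.resize(c['image'][80:220,200:380,::-1],None,fx=4,fy=4))
v=np.hstack([cv2.imread('pics/w9.png')[60:360,200:440],cv2.resize(c['image'][110:210,240:340,::-1],(300,300))]); cv2.imwrite('pics/c9.png',v)
E
```

```text
[0.4539 0.2678 0.1469]
```

View pics/c9.png

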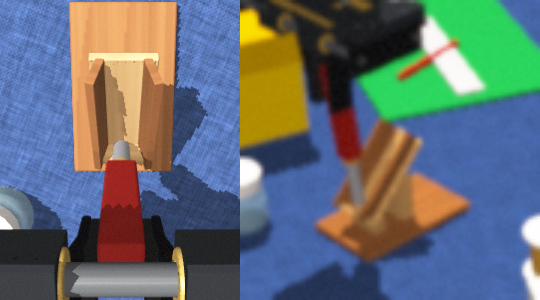

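The tip is inside the trough, centred between the side walls and just above the stop corner.

Request:
step_arm:
  delta_pos:
    - [0, 0, -0.2]
    - [0, 0, -0.2]
    - [0, 0, 0]
    - [0, 0, 0]
  turn: [0, 0, 0, 0]

```text
time: 31.5
ee_pos: [0.4558, 0.2691, 0.1396]
eef_rot: [0.98, 0.201, 0.003, -0.002]
ft_force: [-1.7, -0.9, 20.1]
width: 0.0177
grip_force: 25.0
```

Request:
step_arm:
  delta_pos:
    - [0, 0, 0.1]
    - [0, 0, 0]
    - [0.29, 0.12, 0.02]
    - [0.29, 0.12, 0.02]
    - [0.29, 0.12, -0.02]
    - [0.29, 0.12, -0.02]
    - [0.28, 0.12, -0.06]
    - [0.28, 0.12, -0.06]
    - [0, 0, 0]
  turn: [0, 0, 0, 0, 0, 0, 0, 0, 0]
  newtons: 3

```text
time: 32.4
ee_pos: [0.4972, 0.2858, 0.1355]
eef_rot: [0.98, 0.201, -0.0, 0.0]
ft_force: [-0.0, 1.8, 0.3]
width: 0.0179
grip_force: 3.0
```

Request:
step_arm:
  delta_pos:
    - [0.27, 0.115, -0.1]
    - [0.27, 0.115, -0.1]
    - [0.26, 0.11, -0.14]
    - [0.26, 0.11, -0.14]
    - [0.24, 0.1, -0.17]
    - [0.24, 0.1, -0.17]
    - [0, 0, 0]
    - [0, 0, 0]
  turn: [0, 0, 0, 0, 0, 0, 0, 0]

```text
time: 33.2
ee_pos: [0.5351, 0.3018, 0.1153]
eef_rot: [0.98, 0.201, -0.0, 0.0]
ft_force: [0.5, -0.1, -0.9]
width: 0.0181
grip_force: 3.0
```

```bash
python3 - <<'E'
from h import *
s=read_state();print(s['ee_pos'],s['ft_force'])
c=snap('wrist','w10.png'); np.savez('w10.npz',**c)
c2=snap('side'); np.savez('s10.npz',**c2); pusherline(c2,s['ee_pos']); pusherline(c,s['ee_pos'])
v=np.hstack([cv2.imread('pics/w10.png')[60:360,200:440],cv2.resize(c2['image'][110:210,240:340,::-1],(300,300))]); cv2.imwrite('pics/c10.png',v)
E
```

```text
[0.5351 0.3018 0.1153] [ 0.5361 -0.0665 -0.9189]
red n 146 c [0.5182 0.2889 0.1008] u [0.5589 0.2816 0.78  ] pitch 51.259389732495876 head 26.741550735757404 lo [0.5029 0.2812 0.0794] hi [0.5367 0.2982 0.1265] len 0.06519432557998248
red n 3152 c [0.5504 0.3081 0.1404] u [0.7458 0.3182 0.5853] pitch 35.82210171605749 head 23.10354039467765 lo [0.5215 0.2958 0.1177] hi [0.5582 0.3114 0.1465] len 0.10489004125512391
```

View pics/c10.png

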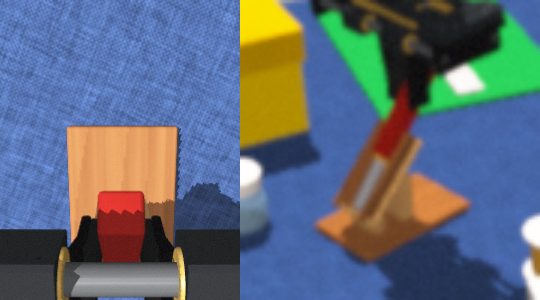

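The pusher lies along the trough at about 50°; one last nudge, then release.

Request:
step_arm:
  delta_pos:
    - [0.12, 0.05, -0.12]
    - [0.1, 0.04, -0.12]
    - [0, 0, 0]
  turn: [0, 0, 0]

```text
time: 33.6
ee_pos: [0.5409, 0.3045, 0.1094]
eef_rot: [0.98, 0.201, 0.0, 0.0]
ft_force: [0.2, 1.4, 0.1]
width: 0.0181
grip_force: 3.0
```

Request:
step_arm:
  delta_pos:
    - [0, 0, 0]
    - [0, 0, 0]
    - [0, 0, 0]
    - [0, 0, 0]
    - [0, 0, 0]
    - [0, 0, 0]
    - [0, 0, 0]
  turn: [0, 0, 0, 0, 0, 0, 0]
  grip: 0.5

```text
time: 34.3
ee_pos: [0.5406, 0.3043, 0.1096]
eef_rot: [0.98, 0.201, 0.0, 0.0]
ft_force: [1.0, -0.9, 0.4]
width: 0.0429
grip_force: 0.0
```

```bash
python3 - <<'E'
from h import *
s=read_state();print(s['ee_pos'],s['ft_force'],s['width'])
c=snap('wrist','w11.png'); np.savez('w11.npz',**c)
c2=snap('side'); np.savez('s11.npz',**c2); pusherline(c2,s['ee_pos']); pusherline(c,s['ee_pos'])
v=np.hstack([cv2.imread('pics/w11.png')[60:360,200:440],cv2.resize(c2['image'][110:210,240:340,::-1],(300,300))]); cv2.imwrite('pics/c11.png',v)
E
```

```text
[0.5406 0.3043 0.1096] [ 0.9988 -0.8669  0.3893] 0.04292122182233935
red n 165 c [0.5245 0.2906 0.1019] u [0.6955 0.2403 0.6772] pitch 42.62566884351024 head 19.058209091908555 lo [0.502  0.2828 0.08  ] hi [0.5492 0.2991 0.1259] len 0.07429078329766467
red n 3483 c [0.5565 0.3108 0.1323] u [0.8143 0.3472 0.4651] pitch 27.718872290732442 head 23.090428378259084 lo [0.5306 0.2997 0.1175] hi [0.5665 0.315  0.138 ] len 0.06590842487351717
```

View pics/c11.png

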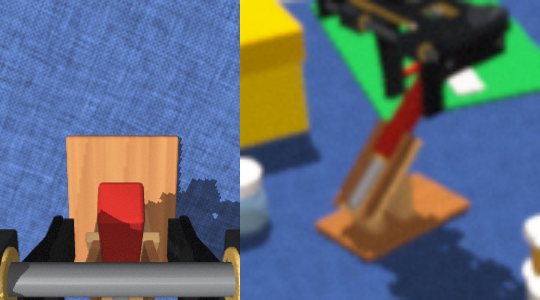

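It is let go and lies at about 45° in the trough. Now I'll take it afresh a little deeper, lift it, and let it swing upright.

Request:
step_arm:
  delta_pos:
    - [0, 0, -0.25]
    - [0, 0, 0]
  turn: [0, 0]

```text
time: 34.6
ee_pos: [0.5401, 0.304, 0.1023]
eef_rot: [0.98, 0.201, -0.001, 0.0]
ft_force: [-0.3, -0.0, -0.5]
width: 0.0435
grip_force: 0.0
```

Request:
step_arm:
  delta_pos:
    - [0, 0, 0]
    - [0, 0, 0]
    - [0, 0, 0]
    - [0, 0, 0]
    - [0, 0, 0]
    - [0, 0, 0]
  turn: [0, 0, 0, 0, 0, 0]
  grip: 1.0
  newtons: 20

```text
time: 35.2
ee_pos: [0.5407, 0.3043, 0.1034]
eef_rot: [0.98, 0.201, 0.0, -0.0]
ft_force: [0.3, 0.7, 0.7]
width: 0.0178
grip_force: 20.0
```

Request:
step_arm:
  delta_pos:
    - [0, 0, 0.5]
    - [0, 0, 1]
    - [0, 0, 1]
    - [0, 0, 1]
    - [0, 0, 1]
    - [0, 0, 1]
    - [0, 0, 0.5]
    - [0, 0, 0]
  turn: [0, 0, 0, 0, 0, 0, 0, 0]

```text
time: 36.0
ee_pos: [0.5414, 0.3045, 0.2554]
eef_rot: [0.98, 0.201, 0.001, -0.001]
ft_force: [0.4, 0.5, -0.8]
width: 0.0182
grip_force: 20.0
```

Request:
step_arm:
  delta_pos:
    - [0, 0, 0.2]
    - [0, 0, -0.2]
    - [0, 0, 0.2]
    - [0, 0, -0.2]
    - [0, 0, 0.2]
    - [0, 0, -0.2]
    - [0, 0, 0.2]
    - [0, 0, -0.2]
    - [0, 0, 0]
    - [0, 0, 0]
  turn: [0, 0, 0, 0, 0, 0, 0, 0, 0, 0]
  newtons: 3

```text
time: 37.0
ee_pos: [0.5405, 0.3042, 0.2531]
eef_rot: [0.98, 0.201, -0.0, 0.0]
ft_force: [0.2, 0.7, -1.2]
width: 0.0185
grip_force: 3.0
```

Request:
step_arm:
  delta_pos:
    - [0, 0, 0]
    - [0, 0, 0]
    - [0, 0, 0]
  turn: [0, 0, 0]
  newtons: 45

```text
time: 37.3
ee_pos: [0.5406, 0.3042, 0.2534]
eef_rot: [0.98, 0.201, 0.0, 0.0]
ft_force: [0.1, -0.1, -0.6]
width: 0.0175
grip_force: 45.0
```

```bash
cat >> h.py <<'E'
def hang(tag):
    s=read_state(); t=s['ee_pos']; print('tcp',t,s['eef_rot'],'ft',s['ft_force'])
    c2=snap('side'); np.savez(f's{tag}.npz',**c2); pusherline(c2,t,.09)
    c=snap('wrist',f'w{tag}.png'); np.savez(f'w{tag}.npz',**c); W=cloud(c); 
    for v in range(100,300,6):
        p=W[v,300:342]; q=p[(np.linalg.norm(p[:,:2]-t[:2],axis=1)<.09)&(p[:,2]>t[2]-.125)]
        if len(q)>2: print(v,len(q),q.mean(0))
E
python3 -c "
from h import *; hang('12')"
```

```text
tcp [0.5406 0.3042 0.2534] [0.9796 0.2009 0.0001 0.    ] ft [ 0.1434 -0.0901 -0.5593]
red n 157 c [0.5265 0.2921 0.2428] u [0.3948 0.3213 0.8608] pitch 59.40249589169043 head 39.14510366769207 lo [0.5149 0.2827 0.2175] hi [0.5407 0.3036 0.2736] len 0.07165813857484672
268 42 [0.5656 0.3147 0.2864]
274 42 [0.5639 0.3139 0.2876]
280 41 [0.5622 0.3132 0.2889]
286 42 [0.5606 0.3125 0.2901]
292 42 [0.5589 0.3118 0.2913]
298 42 [0.5573 0.3111 0.2925]
```

Request:
step_arm:
  delta_pos:
    - [0, 0, 0]
    - [0, 0, 0.5]
    - [0, 0, -0.5]
    - [0, 0, 0.5]
    - [0, 0, -0.5]
    - [0, 0, 0.5]
    - [0, 0, -0.5]
    - [0, 0, 0.5]
    - [0, 0, -0.5]
    - [0, 0, 0]
    - [0, 0, 0]
  turn: [0, 0, 0, 0, 0, 0, 0, 0, 0, 0, 0]
  newtons: 3

```text
time: 38.5
ee_pos: [0.5403, 0.3041, 0.2531]
eef_rot: [0.98, 0.201, -0.0, 0.0]
ft_force: [0.0, 0.3, -1.2]
width: 0.018
grip_force: 3.0
```

```bash
python3 -c "
from h import *; hang('13')"
```

```text
tcp [0.5403 0.3041 0.2531] [ 0.9796  0.2009 -0.0004  0.0002] ft [ 0.0492  0.2579 -1.2478]
red n 161 c [0.53   0.2939 0.2401] u [0.2564 0.2838 0.924 ] pitch 67.51506256040946 head 47.905765937775826 lo [0.5223 0.2854 0.2127] hi [0.54   0.305  0.2763] len 0.07575051199832002
280 42 [0.5622 0.3132 0.289 ]
286 42 [0.5605 0.3125 0.2901]
292 42 [0.5587 0.3117 0.291 ]
298 42 [0.5569 0.311  0.2918]
```

Request:
step_arm:
  delta_pos:
    - [0, 0, 0.8]
    - [0, 0, -0.8]
    - [0, 0, 0.8]
    - [0, 0, -0.8]
    - [0, 0, 0.8]
    - [0, 0, -0.8]
    - [0, 0, 0.8]
    - [0, 0, -0.8]
    - [0, 0, 0.8]
    - [0, 0, -0.8]
    - [0, 0, 0]
    - [0, 0, 0]
  turn: [0, 0, 0, 0, 0, 0, 0, 0, 0, 0, 0, 0]

```text
time: 39.8
ee_pos: [0.5403, 0.3042, 0.2533]
eef_rot: [0.98, 0.201, -0.0, 0.0]
ft_force: [-0.6, 0.4, -1.3]
width: 0.0178
grip_force: 3.0
```

Request:
step_arm:
  delta_pos:
    - [-0.9, -0.38, 0]
    - [-0.6, -0.25, 0]
    - [-0.3, -0.12, 0]
    - [0, 0, 0]
    - [0.3, 0.12, 0]
    - [0.6, 0.25, 0]
    - [0.9, 0.38, 0]
    - [-0.9, -0.38, 0]
    - [-0.6, -0.25, 0]
    - [-0.3, -0.12, 0]
    - [0, 0, 0]
  turn: [0, 0, 0, 0, 0, 0, 0, 0, 0, 0, 0]

```text
time: 40.9
ee_pos: [0.4958, 0.2857, 0.2536]
eef_rot: [0.98, 0.201, 0.0, -0.0]
ft_force: [-0.4, -0.2, -0.7]
width: 0.0183
grip_force: 3.0
```

```bash
python3 -c "
from h import *; hang('14')"
```

```text
tcp [0.4958 0.2857 0.2536] [ 0.9796  0.201   0.0002 -0.0002] ft [-0.3808 -0.2188 -0.6843]
red n 138 c [0.4979 0.2805 0.2378] u [-0.0749  0.1314  0.9885] pitch 81.30228993106198 head 119.68987153903645 lo [0.5003 0.2763 0.2061] hi [0.4939 0.2875 0.2903] len 0.0919265289850986
226 10 [0.5035 0.2889 0.153 ]
232 16 [0.5034 0.2889 0.1687]
238 18 [0.5054 0.2897 0.1905]
244 32 [0.5082 0.2909 0.2125]
250 32 [0.5086 0.291  0.2246]
256 34 [0.5088 0.2911 0.2349]
262 36 [0.5091 0.2912 0.2447]
268 38 [0.5094 0.2913 0.2534]
274 39 [0.5095 0.2914 0.2612]
280 40 [0.5097 0.2913 0.2682]
286 42 [0.5099 0.2915 0.2751]
292 42 [0.5101 0.2916 0.2814]
298 42 [0.5103 0.2917 0.287 ]
```

It hangs upright within 2°. Clamp it and go to well 0.

Request:
step_arm:
  delta_pos:
    - [0, 0, 0]
    - [0, 0, 0]
    - [0.3, -0.9, 0]
    - [0.4, -0.9, 0]
    - [0.4, -0.9, 0]
    - [0.4, -0.9, 0]
    - [0.4, -0.9, 0]
    - [0.4, -0.9, 0]
    - [0.4, -0.9, 0]
    - [0.4, -0.9, 0]
    - [0.4, -0.9, 0]
    - [0.4, -0.9, 0]
  turn: [0, 0, 0, 0, 0, 0, 0, 0, 0, 0, 0, 0]
  newtons: 45

```text
time: 42.2
ee_pos: [0.5937, 0.0596, 0.2534]
eef_rot: [0.98, 0.201, 0.0, 0.0]
ft_force: [0.4, 0.5, -1.5]
width: 0.0174
grip_force: 45.0
```

Request:
step_arm:
  delta_pos:
    - [0.05, -0.1, -0.8]
    - [0, 0, -0.8]
    - [0, 0, -0.6]
    - [0, 0, 0]
    - [0, 0, 0]
  turn: [0, 0, 0, 0, 0]

```text
time: 42.7
ee_pos: [0.5945, 0.0582, 0.1987]
eef_rot: [0.98, 0.201, 0.0, 0.0]
ft_force: [0.6, -0.8, -0.2]
width: 0.0178
grip_force: 45.0
```

```bash
python3 -c "
from h import *; hang('15')
c=snap('wrist');wells(c)
im=cv2.imread('pics/w15.png'); c2=np.load('s15.npz')['image'][150:310,270:430,::-1]
cv2.imwrite('pics/c15.png',np.hstack([im[100:420,160:480],cv2.resize(c2,(320,320))]))"
```

```text
tcp [0.5945 0.0582 0.1987] [0.9796 0.2011 0.     0.0001] ft [ 0.5673 -0.7898 -0.2469]
red n 203 c [0.5955 0.0544 0.186 ] u [-0.0548  0.1218  0.991 ] pitch 82.32597078188903 head 114.22148181484582 lo [0.5975 0.05   0.1499] hi [0.5926 0.0609 0.2392] len 0.09654070304582442
226 10 [0.6023 0.0612 0.0989]
232 16 [0.6022 0.0611 0.1143]
238 18 [0.604  0.0619 0.1355]
244 31 [0.6068 0.0634 0.1582]
250 33 [0.6071 0.0635 0.17  ]
256 33 [0.6076 0.0632 0.1807]
262 36 [0.6077 0.0635 0.19  ]
268 38 [0.608  0.0636 0.1988]
274 40 [0.6082 0.0637 0.2066]
280 42 [0.6084 0.0637 0.2138]
286 42 [0.6085 0.0638 0.2205]
292 42 [0.6087 0.0639 0.2267]
298 42 [0.6089 0.064  0.2325]
well [ 0.5883 -0.0363] diam [30.0527 30.3879]
well [0.5932 0.0112] diam [30.0859 30.3295]
```

View pics/c15.png

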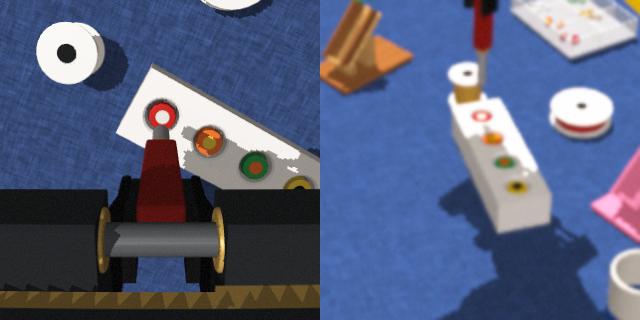

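The tip at (161,133) is lined up with the red button at (162,116), and the handle looks straight. Pushing down.

Request:
step_arm:
  delta_pos:
    - [0.05, 0, -0.6]
    - [0, 0, -0.6]
    - [0, 0, -0.5]
    - [0, 0, -0.2]
    - [0, 0, 0]
    - [0, 0, 0]
  turn: [0, 0, 0, 0, 0, 0]

```text
time: 43.45
ee_pos: [0.5956, 0.0579, 0.1509]
eef_rot: [0.98, 0.201, -0.0, 0.0]
ft_force: [0.1, -0.7, -0.8]
width: 0.0178
grip_force: 45.0
```

Request:
step_arm:
  delta_pos:
    - [0, 0, -0.1]
    - [0, 0, -0.1]
    - [0, 0, -0.1]
    - [0, 0, 0]
    - [0, 0, 0]
  turn: [0, 0, 0, 0, 0]

```text
time: 43.95
ee_pos: [0.596, 0.058, 0.1437]
eef_rot: [0.98, 0.201, 0.001, 0.0]
ft_force: [1.2, 0.8, 2.7]
width: 0.0176
grip_force: 45.0
```

Request:
step_arm:
  delta_pos:
    - [0, 0, -0.1]
    - [0, 0, -0.1]
    - [0, 0, -0.08]
    - [0, 0, 0]
    - [0, 0, 0]
  turn: [0, 0, 0, 0, 0]

```text
time: 44.45
ee_pos: [0.599, 0.0586, 0.1414]
eef_rot: [0.98, 0.201, 0.004, -0.001]
ft_force: [-3.7, 2.0, 36.0]
width: 0.0175
grip_force: 45.0
```

Request:
step_arm:
  delta_pos:
    - [0, 0, -0.08]
    - [0, 0, -0.08]
    - [0, 0, 0]
    - [0, 0, 0]
  turn: [0, 0, 0, 0]

```text
time: 44.85
ee_pos: [0.6014, 0.0596, 0.14]
eef_rot: [0.98, 0.201, 0.007, -0.001]
ft_force: [-3.2, 2.8, 49.8]
width: 0.0173
grip_force: 45.0
```

Request:
step_arm:
  delta_pos:
    - [0, 0, 0.5]
    - [-0.1, 0, 1]
    - [0, 0, 1]
    - [0, 0, 0]
    - [0, 0, 0]
  turn: [0, 0, 0, 0, 0]

```text
time: 45.35
ee_pos: [0.5929, 0.0581, 0.1944]
eef_rot: [0.98, 0.201, -0.0, -0.0]
ft_force: [-0.6, 0.4, -2.1]
width: 0.0175
grip_force: 45.0
```

```bash
cat >> h.py <<'E'
WL=np.array([[.5978,.0587],[.5927,.011],[.5877,-.0367],[.5826,-.0845]])
def depths(c):
    W=cloud(c)
    for i,w in enumerate(WL):
        q=W[(np.linalg.norm(W[...,:2]-w,axis=2)<.008)&(W[...,2]<.06)]
        if len(q)>5: print('well',i,len(q),'z med',np.median(q[:,2]), 'lo/hi',np.percentile(q[:,2],[10,90]))
E
python3 -c "
from h import *; hang('16')
depths(dict(np.load('w16.npz'))); depths(dict(np.load('s16.npz')))"
```

```text
tcp [0.5929 0.0581 0.1944] [ 0.9796  0.2011 -0.0001 -0.0001] ft [-0.633   0.4348 -2.0734]
red n 208 c [0.5921 0.0536 0.1845] u [-0.0183  0.1456  0.9892] pitch 81.56391649173705 head 97.17371710544388 lo [0.5928 0.0482 0.1478] hi [0.5912 0.0611 0.2355] len 0.09414810056651807
238 15 [0.5941 0.059  0.1032]
244 17 [0.5959 0.0597 0.1233]
250 31 [0.6014 0.062  0.1535]
256 33 [0.6024 0.0624 0.1667]
262 35 [0.6033 0.0628 0.1785]
268 36 [0.6041 0.0631 0.189 ]
274 39 [0.6047 0.0633 0.1982]
280 42 [0.6054 0.0633 0.2065]
286 42 [0.6061 0.0636 0.2145]
292 41 [0.6066 0.0637 0.2214]
298 42 [0.6071 0.064  0.2278]
well 0 261 z med 0.03389092957418649 lo/hi [0.033  0.0349]
well 1 257 z med 0.04181255876201462 lo/hi [0.041  0.0427]
well 2 238 z med 0.041769594645992975 lo/hi [0.041  0.0427]
well 3 84 z med 0.04172666954800608 lo/hi [0.0409 0.0426]
well 0 12 z med 0.03528381311990175 lo/hi [0.0339 0.0375]
well 1 20 z med 0.04270172078532242 lo/hi [0.0412 0.0441]
well 2 19 z med 0.04363513091229976 lo/hi [0.0414 0.0452]
well 3 19 z med 0.043244041405771205 lo/hi [0.0415 0.0449]
```

Red is home (z 0.034). Well 1 next.

Request:
step_arm:
  delta_pos:
    - [0.1, -0.9, 0]
    - [0.11, -0.9, 0]
    - [0, 0, -0.6]
    - [0, 0, -0.6]
    - [0, 0, -0.5]
    - [0, 0, -0.2]
    - [0, 0, -0.1]
    - [0, 0, -0.1]
    - [0, 0, 0]
    - [0, 0, 0]
  turn: [0, 0, 0, 0, 0, 0, 0, 0, 0, 0]

```text
time: 46.45
ee_pos: [0.5985, 0.0133, 0.1424]
eef_rot: [0.98, 0.201, 0.0, 0.0]
ft_force: [-0.6, 0.3, 0.2]
width: 0.0176
grip_force: 45.0
```

Request:
step_arm:
  delta_pos:
    - [0, 0, -0.06]
    - [0, 0, -0.06]
    - [0, 0, 0]
    - [0, 0, 0]
  turn: [0, 0, 0, 0]

```text
time: 46.85
ee_pos: [0.5991, 0.0132, 0.1409]
eef_rot: [0.98, 0.201, 0.001, -0.0]
ft_force: [-4.1, 0.6, 14.7]
width: 0.0178
grip_force: 45.0
```

Request:
step_arm:
  delta_pos:
    - [0, 0, -0.08]
    - [0, 0, -0.08]
    - [0, 0, -0.05]
    - [0, 0, 0]
    - [0, 0, 0]
  turn: [0, 0, 0, 0, 0]

```text
time: 47.35
ee_pos: [0.6023, 0.0143, 0.1395]
eef_rot: [0.98, 0.201, 0.005, -0.001]
ft_force: [-3.1, 4.0, 36.4]
width: 0.0173
grip_force: 45.0
```

Request:
step_arm:
  delta_pos:
    - [0, 0, 0.5]
    - [-0.1, 0, 1]
    - [0, 0, 0.8]
    - [0, 0, 0]
    - [0, 0, 0]
  turn: [0, 0, 0, 0, 0]

```text
time: 47.85
ee_pos: [0.5958, 0.0129, 0.1911]
eef_rot: [0.98, 0.201, 0.0, 0.0]
ft_force: [0.0, -0.2, -1.9]
width: 0.0179
grip_force: 45.0
```

```bash
python3 -c "
from h import *; hang('17')
depths(dict(np.load('w17.npz'))); depths(dict(np.load('s17.npz')))"
```

```text
tcp [0.5958 0.0129 0.1911] [0.9796 0.2009 0.0001 0.0001] ft [ 0.019  -0.2422 -1.9271]
red n 222 c [0.5937 0.0079 0.1828] u [0.0042 0.135  0.9908] pitch 82.23573437479608 head 88.23221338518684 lo [0.5936 0.0027 0.1446] hi [0.5939 0.0149 0.2344] len 0.09356331788399555
244 15 [0.594  0.0126 0.1033]
250 27 [0.6015 0.0157 0.141 ]
256 31 [0.603  0.0163 0.1562]
262 34 [0.6045 0.0167 0.17  ]
268 36 [0.6058 0.0172 0.182 ]
274 38 [0.6069 0.0176 0.1926]
280 42 [0.6077 0.018  0.2018]
286 42 [0.6088 0.0184 0.2107]
292 42 [0.6096 0.0188 0.2185]
298 41 [0.6103 0.019  0.2253]
well 0 275 z med 0.03385294385898058 lo/hi [0.0328 0.0348]
well 1 253 z med 0.03386081304036759 lo/hi [0.033  0.0348]
well 2 256 z med 0.041807063860188315 lo/hi [0.0409 0.0426]
well 3 237 z med 0.041812157311724774 lo/hi [0.041  0.0428]
well 0 13 z med 0.03643257086677543 lo/hi [0.0341 0.0376]
well 1 15 z med 0.03630876608345268 lo/hi [0.033  0.0377]
well 2 21 z med 0.04306123023356445 lo/hi [0.0415 0.0443]
well 3 25 z med 0.04299847595208639 lo/hi [0.0417 0.0449]
```

Request:
step_arm:
  delta_pos:
    - [0.02, -0.9, 0]
    - [0.02, -0.95, 0]
    - [0, 0, -0.6]
    - [0, 0, -0.6]
    - [0, 0, -0.4]
    - [0, 0, -0.2]
    - [0, 0, -0.1]
    - [0, 0, -0.1]
    - [0, 0, 0]
    - [0, 0, 0]
  turn: [0, 0, 0, 0, 0, 0, 0, 0, 0, 0]

```text
time: 48.95
ee_pos: [0.5971, -0.0331, 0.1417]
eef_rot: [0.98, 0.201, 0.0, 0.0]
ft_force: [-0.0, 0.7, -0.8]
width: 0.0177
grip_force: 45.0
```

Request:
step_arm:
  delta_pos:
    - [0, 0, -0.07]
    - [0, 0, -0.07]
    - [0, 0, 0]
    - [0, 0, 0]
  turn: [0, 0, 0, 0]

```text
time: 49.35
ee_pos: [0.5979, -0.0332, 0.14]
eef_rot: [0.98, 0.201, 0.001, -0.0]
ft_force: [-4.2, 2.0, 15.3]
width: 0.0179
grip_force: 45.0
```

Request:
step_arm:
  delta_pos:
    - [0, 0, 0.5]
    - [-0.03, 0, 1]
    - [0, 0, 0.6]
    - [0, 0, 0]
    - [0, 0, 0]
  turn: [0, 0, 0, 0, 0]

```text
time: 49.85
ee_pos: [0.5961, -0.0332, 0.1902]
eef_rot: [0.98, 0.201, 0.0, -0.0]
ft_force: [-0.2, 0.4, -1.6]
width: 0.0178
grip_force: 45.0
```

```bash
python3 -c "
from h import *; hang('18')
depths(dict(np.load('w18.npz'))); depths(dict(np.load('s18.npz')))"
```

```text
tcp [ 0.5961 -0.0332  0.1902] [ 0.9796  0.201   0.0001 -0.    ] ft [-0.2493  0.4474 -1.608 ]
red n 235 c [ 0.5939 -0.0382  0.1812] u [0.0162 0.1226 0.9923] pitch 82.89568128117816 head 82.48925127163791 lo [ 0.5933 -0.0429  0.1435] hi [ 0.5947 -0.032   0.2317] len 0.09618072385233495
244 15 [ 0.5942 -0.0336  0.102 ]
250 27 [ 0.6017 -0.0305  0.1397]
256 32 [ 0.6033 -0.0301  0.155 ]
262 34 [ 0.6048 -0.0295  0.169 ]
268 36 [ 0.6061 -0.0289  0.1812]
274 38 [ 0.6072 -0.0285  0.1918]
280 42 [ 0.608  -0.0282  0.2008]
286 42 [ 0.609  -0.0277  0.2098]
292 41 [ 0.6098 -0.0272  0.2175]
298 42 [ 0.6106 -0.0271  0.2245]
well 0 289 z med 0.034080372639275935 lo/hi [0.0332 0.035 ]
well 1 278 z med 0.033954313961847976 lo/hi [0.0329 0.0349]
well 2 257 z med 0.03391235428068662 lo/hi [0.033  0.0348]
well 3 256 z med 0.041922571086491806 lo/hi [0.0411 0.0428]
well 0 11 z med 0.03603367853362971 lo/hi [0.034  0.0369]
well 1 14 z med 0.03570517661106287 lo/hi [0.0343 0.0375]
well 2 16 z med 0.03528189515846075 lo/hi [0.0342 0.0368]
well 3 24 z med 0.043512441137038615 lo/hi [0.042  0.0444]
```

Request:
step_arm:
  delta_pos:
    - [-0.1, -0.96, 0]
    - [-0.08, -0.96, 0]
    - [0, 0, -0.6]
    - [0, 0, -0.6]
    - [0, 0, -0.4]
    - [0, 0, -0.2]
    - [0, 0, -0.1]
    - [0, 0, -0.1]
    - [0, 0, 0]
    - [0, 0, 0]
  turn: [0, 0, 0, 0, 0, 0, 0, 0, 0, 0]

```text
time: 50.95
ee_pos: [0.5918, -0.0809, 0.1407]
eef_rot: [0.98, 0.201, 0.0, -0.0]
ft_force: [-0.9, 0.4, 0.0]
width: 0.0179
grip_force: 45.0
```

Request:
step_arm:
  delta_pos:
    - [0, 0, -0.05]
    - [0, 0, -0.05]
    - [0, 0, 0]
    - [0, 0, 0]
  turn: [0, 0, 0, 0]

```text
time: 51.35
ee_pos: [0.5925, -0.081, 0.14]
eef_rot: [0.98, 0.201, 0.001, -0.0]
ft_force: [-3.8, 1.7, 15.1]
width: 0.0176
grip_force: 45.0
```

Request:
step_arm:
  delta_pos:
    - [0, 0, 0.5]
    - [0, 0, 1]
    - [0, 0, 1]
    - [0, 0, 1]
    - [0, 0, 0.5]
    - [0.15, -0.5, 0]
    - [0.15, -0.9, 0]
    - [0.15, -0.9, 0]
    - [0.15, -0.9, 0]
    - [0.15, -0.9, 0]
    - [0.15, -0.9, 0]
    - [0.15, -0.9, 0]
  turn: [0, 0, 0, 0, 0, 0.6, 0.7, 0.7, 0.7, 0.7, 0.7, 0.7]

```text
time: 52.55
ee_pos: [0.6179, -0.2297, 0.2375]
eef_rot: [0.881, 0.472, -0.0, -0.0]
ft_force: [-0.6, -0.6, -1.0]
width: 0.0174
grip_force: 45.0
```

Request:
step_arm:
  delta_pos:
    - [0.15, -0.9, 0]
    - [0, -0.7, 0]
    - [0, 0, 0]
    - [0, 0, 0]
    - [0, 0, 0]
  turn: [0.8, 0.8, 0.8, 0.8, 0]

```text
time: 53.05
ee_pos: [0.6214, -0.269, 0.2375]
eef_rot: [0.776, 0.631, -0.0, -0.0]
ft_force: [0.2, 0.3, -0.7]
width: 0.0181
grip_force: 45.0
```

```bash
python3 - <<'E'
from h import *
hang('19'); c=dict(np.load('w19.npz')); W=cloud(c)
depths(c); depths(dict(np.load('s19.npz')))
m=(W[...,2]>.078)&(W[...,2]<.092); m&=np.linalg.norm(W[...,:2]-[.62,-.3],axis=2)<.06
hsv=cv2.cvtColor(c['image'],cv2.COLOR_RGB2HSV); m&=hsv[...,1]<60
P=W[m]; print(len(P)); 
if len(P)>10: print('pot',cv2.minEnclosingCircle((P[:,:2]*1000).astype(np.float32)),cv2.fitEllipse((P[:,:2]*1000).astype(np.float32)))
c2=snap('top'); W2=cloud(c2); m=(W2[...,2]>.075)&(W2[...,2]<.095)&(np.linalg.norm(W2[...,:2]-[.62,-.3],axis=2)<.05); P=W2[m]; print('top pot',len(P),P.mean(0) if len(P) else '')
depths(c2)
E
```

```text
tcp [ 0.6214 -0.269   0.2375] [ 0.7758  0.631  -0.0002 -0.0002] ft [ 0.2491  0.3351 -0.7395]
red n 428 c [ 0.6204 -0.2755  0.2349] u [0.0591 0.0683 0.9959] pitch 84.816207074383 head 49.117198266315505 lo [ 0.6178 -0.2785  0.1905] hi [ 0.6232 -0.2723  0.2816] len 0.1260891223011811
244 15 [ 0.6206 -0.2701  0.1502]
250 27 [ 0.6224 -0.2623  0.1878]
256 32 [ 0.623  -0.2607  0.2034]
262 34 [ 0.6234 -0.2592  0.2171]
268 36 [ 0.6236 -0.2579  0.2291]
274 38 [ 0.6239 -0.2567  0.24  ]
280 41 [ 0.6241 -0.2559  0.2489]
286 42 [ 0.6244 -0.2546  0.2581]
292 42 [ 0.6245 -0.2538  0.2658]
298 42 [ 0.6247 -0.2531  0.2726]
well 3 290 z med 0.034010911301227076 lo/hi [0.0329 0.0351]
well 0 12 z med 0.03569470911045575 lo/hi [0.035  0.0364]
well 1 16 z med 0.035425369818253616 lo/hi [0.0339 0.0364]
well 2 17 z med 0.035842093664249064 lo/hi [0.0341 0.0365]
well 3 22 z med 0.03566559803114017 lo/hi [0.034  0.0373]
864
pot ((621.4849853515625, -299.37860107421875), 31.85723876953125) ((621.5448608398438, -298.5074462890625), (58.86347961425781, 59.37196350097656), 93.04134368896484)
top pot 0 
well 0 39 z med 0.03476067857612031 lo/hi [0.0324 0.0372]
well 1 40 z med 0.035375513047773643 lo/hi [0.0331 0.0386]
well 2 39 z med 0.03528870572208076 lo/hi [0.0332 0.0382]
well 3 39 z med 0.03436039204996022 lo/hi [0.0323 0.0377]
```

All four buttons are home (z 0.034), and the pot centre measures (0.6215, -0.299). Lower the pusher into the pot.

Request:
step_arm:
  delta_pos:
    - [0.1, -0.84, 0]
    - [0, 0, -0.3]
    - [0, 0, -0.8]
    - [0, 0, -0.8]
    - [0, 0, -0.8]
    - [0, 0, -0.8]
    - [0, 0, -0.8]
    - [0, 0, -0.4]
    - [0, 0, 0]
    - [0, 0, 0]
  turn: [0, 0, 0, 0, 0, 0, 0, 0, 0, 0]

```text
time: 54.2
ee_pos: [0.6244, -0.2898, 0.1213]
eef_rot: [0.776, 0.63, 0.0, 0.0]
ft_force: [0.0, -0.1, -1.4]
width: 0.0177
grip_force: 45.0
```

Request:
step_arm:
  delta_pos:
    - [0, 0, -0.15]
    - [0, 0, -0.1]
    - [0, 0, -0.05]
    - [0, 0, 0]
    - [0, 0, 0]
  turn: [0, 0, 0, 0, 0]

```text
time: 54.7
ee_pos: [0.6241, -0.2898, 0.1132]
eef_rot: [0.776, 0.631, 0.0, 0.0]
ft_force: [-0.9, 0.1, -1.1]
width: 0.0176
grip_force: 45.0
```

Request:
step_arm:
  delta_pos:
    - [0, 0, 0]
    - [0, 0, -0.05]
    - [0, 0, 0]
    - [0, 0, 0]
  turn: [0, 0, 0, 0]
  newtons: 3

```text
time: 55.1
ee_pos: [0.6243, -0.2899, 0.1122]
eef_rot: [0.776, 0.631, 0.0, 0.0]
ft_force: [-0.7, 0.7, 4.2]
width: 0.0183
grip_force: 3.0
```

Request:
step_arm:
  delta_pos:
    - [0, 0, 0]
    - [0, 0, 0]
    - [0, 0, 0]
    - [0, 0, 0]
    - [0, 0, 0]
    - [0, 0, 0]
    - [0, 0, 0]
    - [0, 0, 0]
  turn: [0, 0, 0, 0, 0, 0, 0, 0]
  grip: 0.0

```text
time: 55.9
ee_pos: [0.6241, -0.2898, 0.1118]
eef_rot: [0.776, 0.631, 0.0, 0.0]
ft_force: [0.9, 0.0, 0.2]
width: 0.0737
grip_force: 0.0
```

Request:
step_arm:
  delta_pos:
    - [0, 0, 0.4]
    - [0, 0, 0.6]
    - [0, 0, 1]
    - [0, 0, 1]
    - [0, 0, 1]
    - [0, 0, 1]
    - [0, 0, 0.5]
    - [0, 0, 0]
    - [0, 0, 0]
  turn: [0, 0, 0, 0, 0, 0, 0, 0, 0]

```text
time: 56.8
ee_pos: [0.6239, -0.2897, 0.2488]
eef_rot: [0.776, 0.631, -0.0, -0.0]
ft_force: [-0.5, -0.8, -1.0]
width: 0.0873
grip_force: 0.0
```

```bash
python3 - <<'E'
from h import *
s=read_state(); print(s['ee_pos'],s['ft_force'])
c2=snap('side'); depths(c2); pusherline(c2,[.6215,-.299],.09)
c=snap('wrist'); W=cloud(c); pusherline(c,[.6215,-.299],.09)
hsv=cv2.cvtColor(c['image'],cv2.COLOR_RGB2HSV); m=(W[...,2]>.078)&(W[...,2]<.092)&(np.linalg.norm(W[...,:2]-[.62,-.3],axis=2)<.06)&(hsv[...,1]<60); P=W[m]
print('pot rim',len(P),P.mean(0),np.percentile(P[:,2],[2,98])); print(cv2.minAreaRect((P[:,:2]*1000).astype(np.float32)))
E
```

```text
[ 0.6239 -0.2897  0.2488] [-0.4739 -0.8345 -0.9777]
well 0 14 z med 0.03571913750347305 lo/hi [0.0344 0.0376]
well 1 15 z med 0.036070295494719073 lo/hi [0.0335 0.0374]
well 2 17 z med 0.03594731878525059 lo/hi [0.0345 0.0368]
well 3 19 z med 0.035761509810573355 lo/hi [0.0326 0.0369]
red n 430 c [ 0.6249 -0.2841  0.116 ] u [0.0662 0.2284 0.9713] pitch 76.24532937561762 head 73.84346594912984 lo [ 0.6215 -0.2958  0.0663] hi [ 0.6276 -0.2747  0.156 ] len 0.09596668049728183
red n 619 c [ 0.629  -0.2694  0.1525] u [-0.9989  0.0183  0.0436] pitch 2.4998577321262387 head 178.95126766344313 lo [ 0.6377 -0.2695  0.1521] hi [ 0.6202 -0.2692  0.1529] len 0.019632824375688675
pot rim 1079 [ 0.6211 -0.3006  0.0839] [0.0788 0.0861]
((621.538818359375, -299.358154296875), (62.79909896850586, 62.803890228271484), 62.83797836303711)
```

Request:
step_arm:
  delta_pos:
    - [0, 0, 0.5]
    - [0, 0, 0]
    - [0, 0, 0]
    - [0, 0, 0]
    - [0, 0, 0]
    - [0, 0, 0]
  turn: [0, 0, 0, 0, 0, 0]

```text
time: 57.5
ee_pos: [0.624, -0.2897, 0.2616]
eef_rot: [0.776, 0.631, -0.0, -0.0]
ft_force: [0.5, 0.1, -0.6]
width: 0.087
grip_force: 0.0
```

```bash
python3 -c "
from h import *
c2=snap('side'); pusherline(c2,[.6215,-.299],.09); print(close_job())"
```

```text
red n 431 c [ 0.6249 -0.2841  0.1163] u [0.0651 0.2294 0.9712] pitch 76.205044800062 head 74.14845254020702 lo [ 0.6216 -0.2959  0.0665] hi [ 0.6276 -0.2747  0.1559] len 0.09721303321607991
the job is handed in; nothing more can be done
None
```

The job is handed in at about 57 s of robot time, with no verdict returned: all four buttons measured fully home, and the pusher stands handle up in the upright pot, leaning about 14° and released.

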